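# Clamp a bowl in a doughnut chuck: knobs in star order

### The arm

A 7-joint arm with a two-finger parallel gripper is mounted at the origin on the work surface. World frame = base frame: x ahead of the robot, y to its left, z up, the work surface at z = 0. Lengths are in m, angles in rad, forces in N, time in s.
With the tool pointing down it reaches from about 0.4 to 0.85 m from the base axis. Payload 10.4 kg.
Tool frame: the origin (TCP) lies between the finger pads; the fingertips stand 14 mm ahead of it and the grasp point (between the pads) lies 5 mm behind it; z points along the fingers, y is the direction in which the jaws open and shut (so a half turn about z gives the same grasp; the last joint's range is limited). The gripper opens to 87 mm and grips with 3 to 60 N. Pads are 19 mm wide; open, the fingers measure 117 mm over their backs; the gripper's body (75 mm by 190 mm) begins 51 mm behind the grasp point.
Start: joints at [1.185, 0.332, -0.065, 1.46, 0.022, 1.35, -0.088], TCP at [0.222, -0.584, 0.2] pointing down, gripper open.
Joint ranges: [-2.6, 2.6], [-0.5, 2.12], [-1.47, 1.34], [0.16, 2.42], [-1.27, 4.41], [0.06, 2.06], [-2.6, 2.6]. Speed limits (rad/s): [2.22, 2.22, 2.79, 2.79, 3.14, 3.14, 3.14].

### API

Orientations are given as a unit quaternion [x, y, z, w].
In Python, from bench import readout, camera, calibration, order gives the robot as it stands.
- The arm moves only by the tool apply_moves, never from a script. Its argument "deltas" is a list of rows, each an object with "translation": the shift along the world's x, y, z in m, a list of three; "turn": the turn, a rotation vector about the world's x, y, z in rad, a list of three; "hand": the finger opening in m, from 0 to 0.087. A call has 1 to 5 rows; each row shifts and turns the pose as measured when the row begins; what a row does not reach is not made up. A row lasts 1/10 s, in which the tool goes at most 50 mm and 8.59 degrees, less where a joint would pass 70% of its speed; a pose out of reach is approached as far as the arm can. A call with a gripper value outside its range is refused whole. The fingers move at their own pace and stop on an object; "newtons" is the grip in N (left out, the last holds). Time passes only in rows, so rows that do not move let the fingers close. It gives the time, the measured TCP pose, the force and the opening at its end, in the units of the state.
- readout.read_state(): the state, without advancing time (a new reading comes with each control period).
- camera(name): name is "scene" or "top" or "wrist"; returns the picture (480x640x3 uint8, red, green, blue); there is no depth.
- calibration(name): a dict with "fx", "fy", "cx", "cy" (pixels), "extrinsics" (4x4, takes a point from world to camera coordinates). Camera axes: x right, y down, z forward; pixel columns grow to the right and rows downward; lengths in m; the calibration is good to about 2 mm. A picture is of the moment at which its call begins: read the wrist's pose just before it. calibration takes no time and is no camera call; for the wrist camera it gives the pose at the moment of the call.
- order.close_job(): hands the job in, once; it reports no verdict.
The state is a dict: "time": time; "joint_positions": joint angles; "joint_vel": joint speeds; "joint_torque": joint torques, N m; "ee_pos": TCP position; "eef_rot": TCP orientation; "ft_force": force on the tool from outside, world axes, zero at the start; "torque": the same for the moment, N m; "width": finger opening in m.
Only numpy, scipy, OpenCV 4.12 (cv2) and the standard library are available. Lean on these libraries where they do the work, as an engineer would, in place of code of your own. Each camera call takes 0.05 s, during which the arm holds its last target. There are 200 camera calls.

### The job

The upside-down bowl in the doughnut chuck is to be clamped for finishing its foot: tighten the ring's four wing knobs in star order, each time going to the knob straight across before its neighbours. Make two rounds or more, a little each: on the first round give every knob about an eighth of a turn clockwise, then go round again by feel until all four are evenly firm, so that the ring comes down level and grips the bowl without bruising it. Leave the other things on the bench where they are.

Things in the scene. Friction and masses are not known exactly. Their poses are not given: they have to be found in the camera images.
- chuck: the chuck's plywood back plate, 260 dia x 18 thick, top face 53 mm above the bench, fixed to a bench post. Origin on the bench under its centre, z up. Four upright steel studs, 10 dia, reach 174 mm above the bench on a circle of radius 105 mm: at its +x (knob_a), +y (knob_b), -x (knob_c) and -y (knob_d), so a is across from c and b from d. The bowl sits mouth down at its centre.
- ring: the loose plywood clamping ring (doughnut), 260 dia, mouth 92 dia, 15 thick, a 14 mm hole round each stud. Origin at the centre of its underside, z up. Light springs on the studs (0.7 N/mm each) hold it up at first, its underside 111 mm above the bench, 2.4 to 5 mm clear of the bowl (hidden; to be felt). The bowl's foot, 75 dia, stands in the mouth up to 129 mm above the bench.
- knob_a: black wing knob on its stud; b, c, d alike. Origin on the stud's axis at the knob's underside, z up; its x axis runs along the two wings. Hub 24 dia, webs 8 thick, an upright round lobe 16 dia at each end, centred 40 mm from the stud; all these from 8 to 32 mm above the origin (webs 10 to 28). Below: a rubber foot 31 dia. The stud stands 14 to 23 mm above the knob.
- knob_b: wing knob like knob_a. Thread of all four: clockwise from above tightens and moves the knob down 3.18 mm per radian (20 mm a turn); it stays where it is left and can turn 4 rad on. Each starts 0.1 to 1.2 mm above the ring, its wings at any angle. Turn it by gripping the hub or wings, or by pushing a lobe round.
- knob_c: wing knob like knob_a. Resistance to turning of all four, felt while it moves: about 0.05 N m when free or only on the springs; once the ring is on the bowl about 0.3 N m at 30 N of knob force, 0.55 at 60 N, 0.8 at 90 N (up to 30 % either way). At a lobe 0.55 N m is a push of 14 N.
- knob_d: wing knob like knob_a. Firm means that each knob presses on the ring with 40 to 90 N; above 120 N the bowl is bruised. The rubber foot gives 1 mm per 160 N. The first knob tightened alone tilts the ring and feels soft; it gains load when the one across is tightened, and loses a little when the neighbours are.
- gouge: bystander: a bowl gouge, dark wooden handle, brass ferrule, steel shaft, 430 long, lying on the bench; origin under mid-length
- pot: bystander: a small turned walnut lidded pot, 92 dia x 97 tall; origin under its centre
- mallet: bystander: a carver's mallet standing on its head, 88 dia x 217 tall; origin under its centre
- centre: bystander: a steel live centre standing point up, 48 dia x 74 tall; origin under its centre
- sander: bystander: a red and cork sanding block, 117 x 67 x 40 tall; origin under its centre
- callipers: bystander: steel outside callipers lying flat, 105 x 90 x 10; origin at the brass pivot
- spare_knob: bystander: a spare wing knob of the same kind, 96 x 31 x 32 tall, standing on the bench; origin under its centre

How it is judged:
On the way, in this order (a step that is already met when the one before it is completed fails the run):
1. first pass: one knob has come down 1.5 mm or more (about a thirteenth of a turn) (distance of any of knob_a, knob_b, knob_c, knob_d from where it was at the start of the episode above 0.0015 m), for 0.1 s.
2. the knob straight across from it has come down 1.5 mm or more as well ((distance of each of knob_a, knob_c from where it was at the start of the episode above 0.0015 m or distance of each of knob_b, knob_d from where it was at the start of the episode above 0.0015 m)), for 0.1 s.
3. all four knobs have come down 1.5 mm or more while none is firm yet (each under 35 N on the ring) (distance of each of knob_a, knob_b, knob_c, knob_d from where it was at the start of the episode above 0.0015 m and contact force between each of knob_a, knob_b, knob_c, knob_d and ring below 35 N), for 0.1 s.
4. second pass: two knobs across from each other are firm (over 35 N each) ((contact force between each of knob_a, knob_c and ring above 35 N or contact force between each of knob_b, knob_d and ring above 35 N)), for 0.1 s.
At the end, for the whole second after the job is handed in: All four knobs press on the ring with 40 to 90 N each, the ring is level within 0.008 rad, and the knobs are released (contact force between knob_a and ring between 40 and 90 N and contact force between knob_b and ring between 40 and 90 N and contact force between knob_c and ring between 40 and 90 N and contact force between knob_d and ring between 40 and 90 N and angle between ring's own z axis and vertical below 0.008 rad); the robot touches nothing.
It fails at once if star order is broken: two neighbours come down 1.5 mm before either knob across from them has come down 0.5 mm, or two neighbours are over 60 N while both knobs across are under 25 N ((distance of each of knob_a, knob_b from where it was at the start of the episode above 0.0015 m and distance of each of knob_c, knob_d from where it was at the start of the episode below 0.0005 m) or (distance of each of knob_b, knob_c from where it was at the start of the episode above 0.0015 m and distance of each of knob_d, knob_a from where it was at the start of the episode below 0.0005 m) or (distance of each of knob_c, knob_d from where it was at the start of the episode above 0.0015 m and distance of each of knob_a, knob_b from where it was at the start of the episode below 0.0005 m) or (distance of each of knob_d, knob_a from where it was at the start of the episode above 0.0015 m and distance of each of knob_b, knob_c from where it was at the start of the episode below 0.0005 m) or (contact force between each of knob_a, knob_b and ring above 60 N and contact force between each of knob_c, knob_d and ring below 25 N) or (contact force between each of knob_b, knob_c and ring above 60 N and contact force between each of knob_d, knob_a and ring below 25 N) or (contact force between each of knob_c, knob_d and ring above 60 N and contact force between each of knob_a, knob_b and ring below 25 N) or (contact force between each of knob_d, knob_a and ring above 60 N and contact force between each of knob_b, knob_c and ring below 25 N)).
It fails at once if a knob is made firm (over 60 N) while another has not yet come down 0.5 mm (contact force between any of knob_a, knob_b, knob_c, knob_d and ring above 60 N and distance of any of knob_a, knob_b, knob_c, knob_d from where it was at the start of the episode below 0.0005 m).
It fails at once if a knob presses on the ring with more than 120 N: the bowl is bruised (contact force between any of knob_a, knob_b, knob_c, knob_d and ring above 120 N).
It fails at once if the ring is pulled down askew, more than 0.028 rad out of level (angle between ring's own z axis and vertical above 0.028 rad).
It fails at once if a bystander is moved more than 20 mm (distance of any of gouge, pot, mallet, centre, sander, callipers, spare_knob from where it was at the start of the episode above 0.02 m).
It also fails if it takes over 72 s, if anything falls off the work surface, if the arm or the gripper's body presses on something with over 40 N, if the wrist force passes 120 N, or if a joint passes its speed limit or range.

## Working session

There is one attempt and no reset: what is moved stays moved. The work goes in short steps, Python scripts to look and compute and a tool call to move; the robot and the scene stay as the last step left them, time stands still between calls to the robot, and variables do not carry over. Pictures are saved under pics/ and viewed, about 8 in all and at most 12, crops included, and the job is handed in when it is done.

Besides the shell and the picture viewer there is one more tool, called after "Call:" in YAML: its name, and indented under it one key for each argument. apply_moves: Moves the arm, as the interface text tells. Its arguments: {"type":"object","properties":{"deltas":{"type":"array","items":{"type":"object","properties":{"translation":{"type":"array","items":{"type":"number"}},"turn":{"type":"array","items":{"type":"number"}},"hand":{"type":"number"}}}},"newtons":{"type":"number"}},"required":["deltas"]}

```bash
mkdir -p pics; ls; python3 - <<'E'
from bench import readout,camera,calibration
import cv2,numpy as np
s=readout.read_state();print(s)
for n in("scene","top"):
    im=camera(n);cv2.imwrite(f"pics/{n}0.png",im[:,:,::-1]);c=calibration(n);print(n,c)
E
```

```text
pics
{'time': 0.0, 'joint_positions': array([ 1.18538897,  0.33286626, -0.06469437,  1.46096832,  0.0216172 ,
        1.34992885, -0.08850967]), 'joint_vel': array([ 0.00109967,  0.0002369 , -0.00035183, -0.00150332,  0.0010459 ,
       -0.00089662,  0.00018545]), 'joint_torque': array([-9.03439723e-04, -6.23267269e+01,  2.39871209e-02, -3.89898133e+01,
       -6.14892016e-02,  4.00010333e-02,  1.02730435e-04]), 'ee_pos': array([ 0.22163751, -0.58390734,  0.19914459]), 'eef_rot': array([ 9.83590223e-01,  1.80415437e-01, -1.76811704e-04, -7.15842912e-04]), 'ft_force': array([ 0.25867561,  0.14880596, -0.04708571]), 'torque': array([-0.01520548,  0.02173981, -0.02527219]), 'width': 0.08696459608020433}
scene {'fx': 505.6843460538176, 'fy': 505.6843460538176, 'cx': 320.45635858123524, 'cy': 240.08220912399347, 'extrinsics': array([[-0.88008531,  0.4746493 , -0.01256532,  0.47460654],
       [ 0.36477502,  0.65894413, -0.65782354, -0.12106434],
       [-0.30395564, -0.58352435, -0.75306726,  1.39056643],
       [ 0.        ,  0.        ,  0.        ,  1.        ]])}
top {'fx': 443.59255601304585, 'fy': 443.59255601304585, 'cx': 325.6583955099847, 'cy': 235.95151749355458, 'extrinsics': array([[ 0.00273612, -0.99992587,  0.01186457,  0.00198524],
       [-0.98414997, -0.00479638, -0.17727333,  0.52497184],
       [ 0.1773171 , -0.01119148, -0.98409014,  1.03418705],
       [ 0.        ,  0.        ,  0.        ,  1.        ]])}
```

View pics/top0.png

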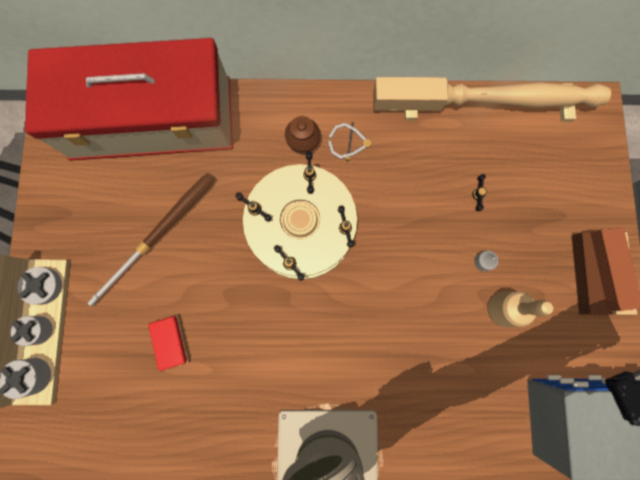

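View pics/scene0.png

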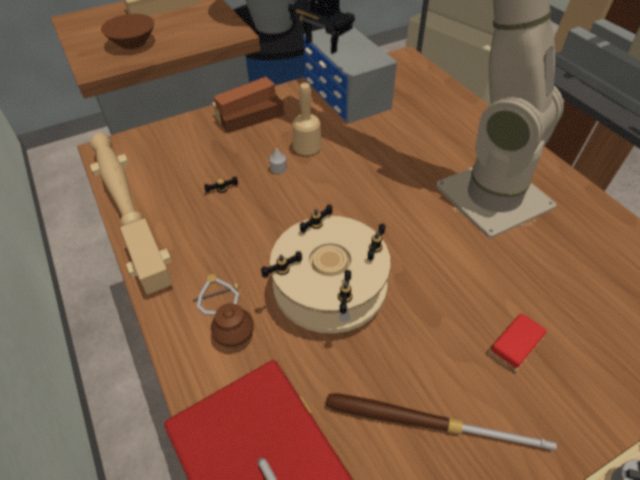

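```bash
python3 - <<'E'
import cv2
im=cv2.imread("pics/top0.png")[145:290,225:375]
cv2.imwrite("pics/topcrop.png",cv2.resize(im,None,fx=4,fy=4,interpolation=cv2.INTER_CUBIC))
E
```

```text
(no output)
```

View pics/topcrop.png

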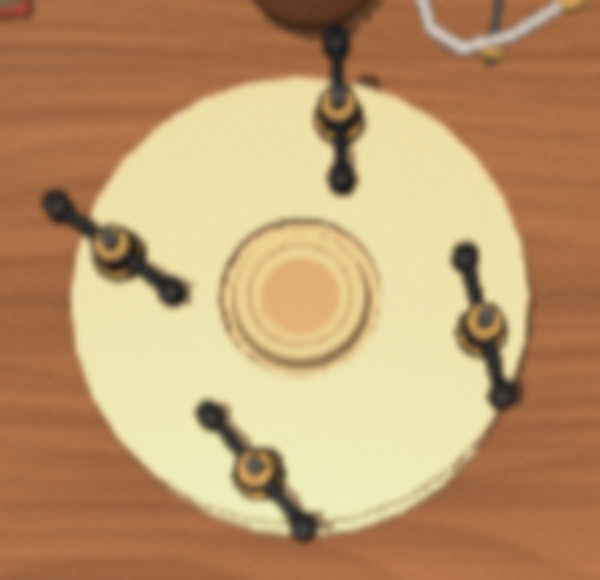

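```bash
cat > h.py <<'E'
import numpy as np,cv2
from bench import readout,camera,calibration
def ray(c,u,v,z):
    T=c["extrinsics"];R,t=T[:3,:3],T[:3,3];o=-R.T@t
    d=R.T@np.array([(u-c["cx"])/c["fx"],(v-c["cy"])/c["fy"],1]);return (o+d*(z-o[2])/d[2])[:2]
def fit(P):  # 4 studs in order a,b,c,d -> centre, yaw at known radius
    P=np.array(P);c=P.mean(0);k=(P-c)@[1,1j];y=np.angle(np.sum(k*np.exp(-1j*np.pi/2*np.arange(4))))
    return c,y,abs(k)
def st():
    s=readout.read_state();from scipy.spatial.transform import Rotation as R
    m=R.from_quat(s["eef_rot"]).as_matrix();print("t%.2f"%s["time"],s["ee_pos"].round(4),"jawyaw %.3f"%np.arctan2(m[1,1],m[0,1]),"tilt",m[:2,2].round(3),"w%.4f"%s["width"],"F",s["ft_force"].round(1),"M",s["torque"].round(3),"q",s["joint_positions"].round(2))
E
python3 - <<'E'
from h import *
c=calibration("top")
f=lambda u,v:((u+.5)/4-.5+225,(v+.5)/4-.5+145)
S=[(338,95),(112,242),(256,466),(486,318)]
L=[((336,40),(342,180)),((56,205),(174,292)),((209,413),(303,526)),((465,256),(504,396))]
P=[ray(c,*f(*s),.174) for s in S]
print(np.round(P,4));print(fit(P))
for (p,q),s in zip(L,P):
    p,q=ray(c,*f(*p),.1585),ray(c,*f(*q),.1585);d=p-q
    print("wing yaw",np.arctan2(d[1],d[0]).round(3),"mid",((p+q)/2).round(4),np.linalg.norm(d).round(4))
print(calibration("wrist"));st()
E
```

```text
[[ 0.6533  0.0423]
 [ 0.5692  0.164 ]
 [ 0.4474  0.0839]
 [ 0.5282 -0.0387]]
(array([0.54953179, 0.06288009]), np.float64(-0.19942567126639324), array([0.10580403, 0.10303021, 0.10427139, 0.10376115]))
wing yaw 0.05 mid [0.6501 0.0421] 0.0818
wing yaw 0.936 mid [0.5695 0.1648] 0.0825
wing yaw 0.703 mid [0.4475 0.0851] 0.08
wing yaw 0.262 mid [ 0.5272 -0.0387] 0.0809
{'fx': 378.3115804657501, 'fy': 378.3115804657501, 'cx': 315.80592974188517, 'cy': 240.19670284365813, 'extrinsics': array([[ 0.35554003, -0.93466016, -0.00129103, -0.62455266],
       [-0.90644666, -0.34514392,  0.24337241, -0.02982549],
       [-0.22791609, -0.08535838, -0.96993206,  0.38942521],
       [ 0.        ,  0.        ,  0.        ,  1.        ]])}
t0.10 [ 0.2217 -0.584   0.1993] jawyaw -1.208 tilt [-0.     0.001] w0.0869 F [-0.3  1.  -0.1] M [0.001 0.008 0.053] q [ 1.19  0.33 -0.06  1.46  0.02  1.35 -0.09]
```

Call:
apply_moves:
  deltas:
    - {"translation": [0, 0, 0.05], "turn": [0, 0, 0.12], "hand": 0.087}
    - {"translation": [0.01, 0.02, 0.045], "turn": [0, 0, 0.12], "hand": 0.087}
    - {"translation": [0.018, 0.036, 0.02], "turn": [0, 0, 0.12], "hand": 0.06}
    - {"translation": [0.018, 0.036, 0], "turn": [0, 0, 0.12], "hand": 0.06}
    - {"translation": [0.018, 0.036, 0], "turn": [0, 0, 0.12], "hand": 0.05}

```text
time: 0.6
ee_pos: [0.2818, -0.4538, 0.3133]
eef_rot: [0.884, 0.468, -0.004, -0.004]
ft_force: [1.1, -0.0, -0.1]
width: 0.0703
```

Call:
apply_moves:
  deltas:
    - {"translation": [0.02, 0.04, 0], "turn": [0, 0, 0.12], "hand": 0.05}
    - {"translation": [0.02, 0.04, 0], "turn": [0, 0, 0.12], "hand": 0.05}
    - {"translation": [0.02, 0.04, 0], "turn": [0, 0, 0.12], "hand": 0.05}
    - {"translation": [0.02, 0.04, 0], "turn": [0, 0, 0.12], "hand": 0.05}
    - {"translation": [0.02, 0.04, 0], "turn": [0, 0, 0.12], "hand": 0.05}

```text
time: 1.1
ee_pos: [0.3833, -0.2455, 0.3125]
eef_rot: [0.698, 0.716, -0.006, -0.002]
ft_force: [0.8, 0.5, 0.6]
width: 0.0501
```

Call:
apply_moves:
  deltas:
    - {"translation": [0.02, 0.037, 0], "turn": [0, 0, 0.13], "hand": 0.05}
    - {"translation": [0.02, 0.037, 0], "turn": [0, 0, 0.13], "hand": 0.05}
    - {"translation": [0.02, 0.037, 0], "turn": [0, 0, 0.13], "hand": 0.05}
    - {"translation": [0.02, 0.037, 0], "turn": [0, 0, 0.13], "hand": 0.05}
    - {"translation": [0.02, 0.037, 0], "turn": [0, 0, 0.13], "hand": 0.05}

```text
time: 1.6
ee_pos: [0.4849, -0.0514, 0.3121]
eef_rot: [0.42, 0.907, -0.007, -0.0]
ft_force: [0.5, 0.7, -0.1]
width: 0.0498
```

Call:
apply_moves:
  deltas:
    - {"translation": [0.02, 0.036, 0], "turn": [0, 0, 0.13], "hand": 0.05}
    - {"translation": [0.02, 0.036, 0], "turn": [0, 0, 0.13], "hand": 0.05}
    - {"translation": [0.015, 0.03, 0], "turn": [0, 0, 0.13], "hand": 0.05}
    - {"translation": [0.01, 0.015, 0], "turn": [0, 0, 0.13], "hand": 0.05}
    - {"translation": [0, 0, 0], "turn": [0, 0, 0], "hand": 0.05}

```text
time: 2.1
ee_pos: [0.5515, 0.0772, 0.3105]
eef_rot: [0.156, 0.988, -0.005, 0.001]
ft_force: [-0.9, -0.9, 0.4]
width: 0.05
```

```bash
python3 - <<'E'
from h import *
st();c=calibration("wrist");np.save("wc.npy",c,allow_pickle=True);im=camera("wrist");cv2.imwrite("pics/w1.png",im[:,:,::-1])
E
```

```text
t2.10 [0.5515 0.0772 0.3105] jawyaw 1.257 tilt [-0.001 -0.011] w0.0500 F [-0.9 -0.9  0.4] M [ 0.1   -0.125 -0.009] q [ 0.46  0.23 -0.83  1.42  0.18  1.56  0.9 ]
```

View pics/w1.png

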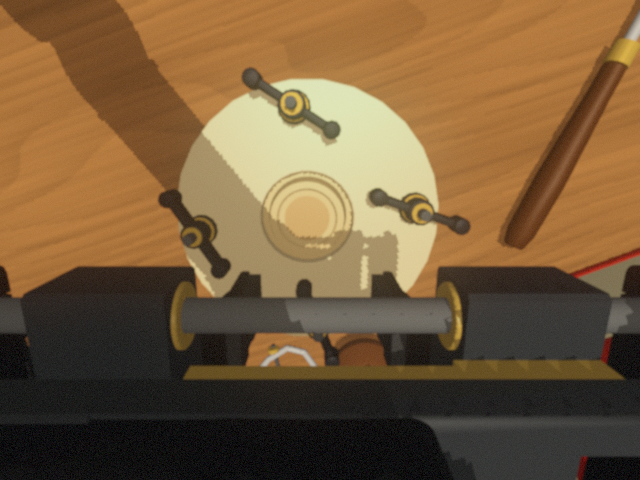

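```bash
python3 - <<'E'
from h import *
c=np.load("wc.npy",allow_pickle=True).item()
for n,s,p,q in(("near",(290,102),(251,76),(331,130)),("left",(425,215),(377,197),(461,226)),("right",(194,238),(171,199),(221,267))):
    a,b=ray(c,*p,.1585),ray(c,*q,.1585);d=a-b
    print(n,ray(c,*s,.174).round(4),"mid",((a+b)/2).round(4),np.arctan2(d[1],d[0]).round(3),np.linalg.norm(d).round(4))
im=cv2.imread("pics/w1.png")[60:285,150:480]
cv2.imwrite("pics/w1c.png",cv2.resize(im,(792,540),interpolation=cv2.INTER_CUBIC))
E
```

```text
near [0.4503 0.0867] mid [0.4499 0.087 ] -2.457 0.0794
left [0.5729 0.1674] mid [0.5724 0.1666] -2.212 0.0813
right [ 0.5309 -0.03  ] mid [ 0.5299 -0.0325] -2.884 0.076
```

View pics/w1c.png

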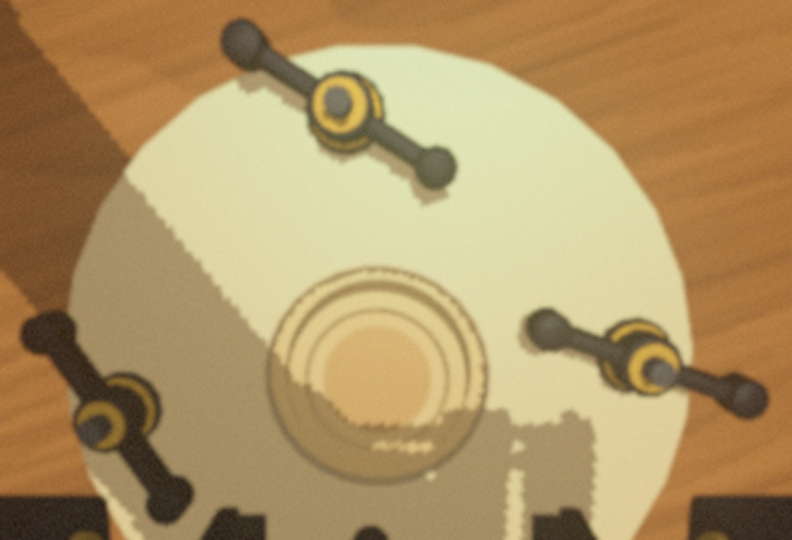

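Call:
apply_moves:
  deltas:
    - {"translation": [0.035, -0.011, -0.02], "turn": [0.011, 0, -0.05], "hand": 0.05}
    - {"translation": [0.035, -0.011, -0.03], "turn": [0, 0, 0], "hand": 0.05}
    - {"translation": [0.034, -0.011, -0.03], "turn": [0, 0, 0], "hand": 0.05}
    - {"translation": [0, 0, -0.02], "turn": [0, 0, 0], "hand": 0.05}
    - {"translation": [0, 0, 0], "turn": [0, 0, 0], "hand": 0.05}

```text
time: 2.65
ee_pos: [0.6574, 0.0345, 0.2075]
eef_rot: [0.195, 0.981, -0.003, 0.001]
ft_force: [-0.7, 0.2, -0.3]
width: 0.0499
```

```bash
python3 - <<'E'
from h import *
st();c=calibration("wrist");im=camera("wrist");cv2.imwrite("pics/w2.png",cv2.resize(im[200:400,220:420,::-1],None,fx=3,fy=3))
E
```

```text
t2.65 [0.6574 0.0345 0.2075] jawyaw 1.179 tilt [ 0.    -0.006] w0.0499 F [-0.7  0.2 -0.3] M [ 0.055 -0.095 -0.047] q [ 0.39  0.5  -0.74  1.32  0.34  1.45  0.84]
```

View pics/w2.png

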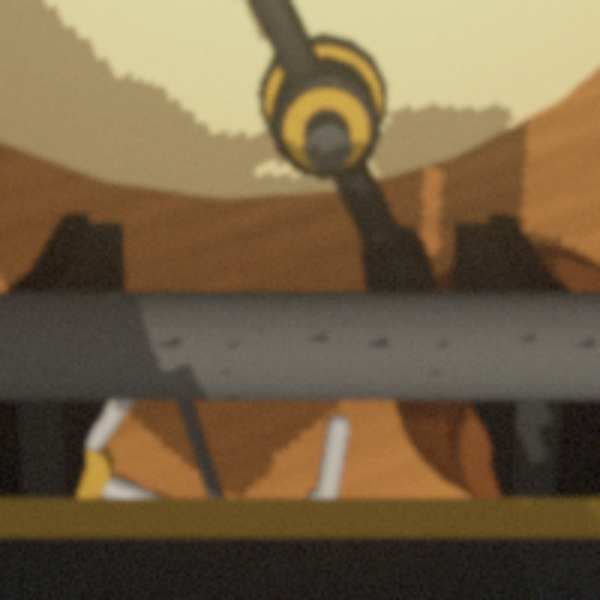

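```bash
python3 - <<'E'
from h import *
c=calibration("wrist");s=ray(c,328.3,247.8,.174);print(s,s-readout.read_state()["ee_pos"][:2])
st()
E
```

```text
[0.65532161 0.04292464] [-0.00252914  0.00910592]
t2.70 [0.6579 0.0338 0.209 ] jawyaw 1.178 tilt [ 0.002 -0.006] w0.0500 F [-0.1 -0.8 -0.7] M [ 0.035 -0.111  0.   ] q [ 0.39  0.5  -0.74  1.32  0.34  1.45  0.84]
```

Call:
apply_moves:
  deltas:
    - {"translation": [-0.003, 0.009, 0], "turn": [0.006, 0, 0.02], "hand": 0.05}
    - {"translation": [0, 0, -0.028], "turn": [0, 0, 0], "hand": 0.05}
    - {"translation": [0, 0, -0.025], "turn": [0, 0, 0], "hand": 0.05}
    - {"translation": [0, 0, 0], "turn": [0, 0, 0], "hand": 0.05}

```text
time: 3.1
ee_pos: [0.655, 0.0444, 0.1634]
eef_rot: [0.185, 0.983, 0.001, 0.006]
ft_force: [0.7, 0.7, 0.3]
width: 0.0496
```

```bash
python3 -c "
from h import *
st()"
```

```text
t3.10 [0.655  0.0444 0.1634] jawyaw 1.198 tilt [ 0.012 -0.   ] w0.0496 F [0.7 0.7 0.3] M [ 0.045 -0.105  0.005] q [ 0.39  0.52 -0.75  1.4   0.35  1.35  0.83]
```

Call:
apply_moves:
  deltas:
    - {"translation": [-0.0005, -0.001, -0.011], "turn": [0, 0.012, 0], "hand": 0.05}
    - {"translation": [0, 0, 0], "turn": [0, 0, 0], "hand": 0.0}
    - {"translation": [0, 0, 0], "turn": [0, 0, 0], "hand": 0.0}
    - {"translation": [0, 0, 0], "turn": [0, 0, 0], "hand": 0.0}
  newtons: 25

```text
time: 3.5
ee_pos: [0.656, 0.0445, 0.1584]
eef_rot: [0.185, 0.983, 0.001, 0.003]
ft_force: [-0.1, -0.2, -0.2]
width: 0.0335
```

```bash
python3 -c "
from h import *
st()"
```

```text
t3.50 [0.656  0.0445 0.1584] jawyaw 1.198 tilt [ 0.006 -0.   ] w0.0335 F [-0.1 -0.2 -0.2] M [ 0.042 -0.21  -0.077] q [ 0.39  0.53 -0.74  1.4   0.36  1.35  0.83]
```

Call:
apply_moves:
  deltas:
    - {"translation": [-0.001, -0.001, -0.007], "turn": [0, 0.005, 0], "hand": 0.0}
    - {"translation": [0, 0, -0.003], "turn": [0, 0, 0], "hand": 0.0}
    - {"translation": [0, 0, 0], "turn": [0, 0, 0], "hand": 0.0}
  newtons: 25

```text
time: 3.8
ee_pos: [0.6554, 0.0436, 0.1488]
eef_rot: [0.185, 0.983, 0.0, 0.001]
ft_force: [-0.4, 0.2, -0.3]
width: 0.0099
```

```bash
python3 -c "
from h import *
st()"
```

```text
t3.80 [0.6554 0.0436 0.1488] jawyaw 1.198 tilt [0.003 0.   ] w0.0099 F [-0.4  0.2 -0.3] M [ 0.314 -0.283 -0.014] q [ 0.39  0.53 -0.74  1.41  0.36  1.34  0.83]
```

```bash
python3 - <<'E'
from h import *
im=camera("wrist");cv2.imwrite("pics/w3.png",cv2.resize(im[130:330,200:440,::-1],None,fx=3,fy=3,interpolation=cv2.INTER_CUBIC));st()
E
```

```text
t3.85 [0.6555 0.0438 0.1488] jawyaw 1.198 tilt [0.003 0.   ] w0.0073 F [ 0.3  0.3 -3.5] M [ 0.197 -0.359 -0.035] q [ 0.39  0.53 -0.74  1.41  0.36  1.34  0.83]
```

View pics/w3.png

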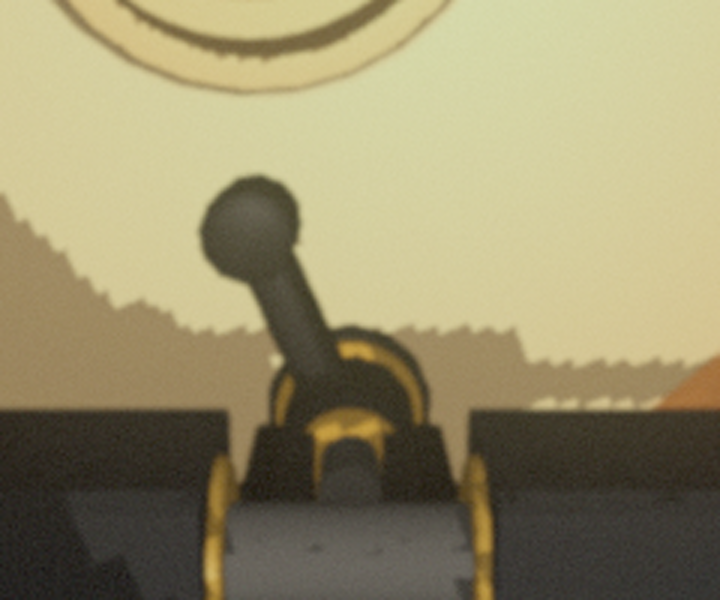

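Call:
apply_moves:
  deltas:
    - {"translation": [0, 0, 0.002], "turn": [0, 0, 0], "hand": 0.0}
    - {"translation": [0, 0, 0], "turn": [0, 0, 0], "hand": 0.0}

```text
time: 4.05
ee_pos: [0.6554, 0.0438, 0.1488]
eef_rot: [0.185, 0.983, 0.001, 0.001]
ft_force: [1.3, -0.0, 1.8]
width: 0.0069
```

```bash
python3 - <<'E'
from h import *
st();im=camera("wrist");cv2.imwrite("pics/w4.png",cv2.resize(im[130:330,200:440,::-1],None,fx=3,fy=3,interpolation=cv2.INTER_CUBIC));st()
im=camera("scene");cv2.imwrite("pics/s4.png",cv2.resize(im[180:330,240:420,::-1],None,fx=4,fy=4,interpolation=cv2.INTER_CUBIC))
E
```

```text
t4.05 [0.6554 0.0438 0.1488] jawyaw 1.199 tilt [0.002 0.001] w0.0069 F [ 1.3 -0.   1.8] M [ 0.12  -0.439 -0.046] q [ 0.39  0.53 -0.74  1.41  0.36  1.34  0.83]
t4.10 [0.6554 0.0438 0.1489] jawyaw 1.199 tilt [0.002 0.001] w0.0067 F [ 2.7  0.4 -5.2] M [ 0.237 -0.878 -0.009] q [ 0.39  0.53 -0.74  1.41  0.36  1.34  0.83]
```

View pics/s4.png

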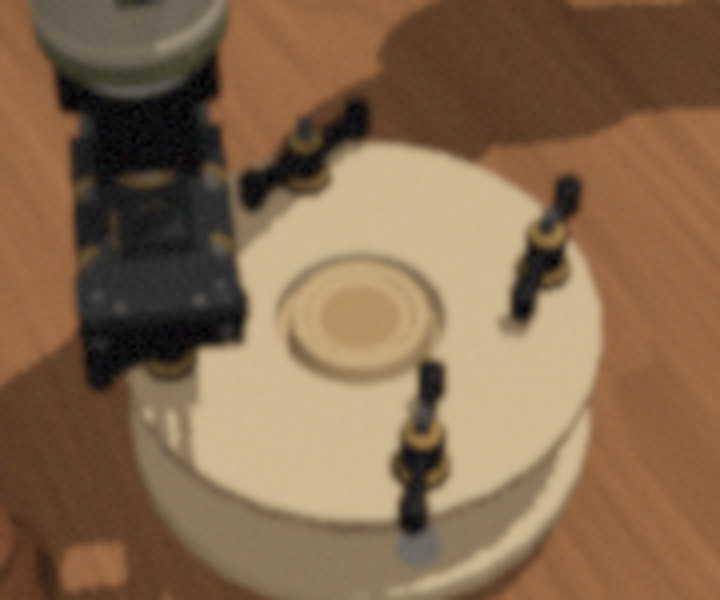

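```bash
python3 - <<'E'
from h import *
c=calibration("wrist");print(ray(c,316.7,280,.174),ray(c,316.7,285,.174))
p=readout.read_state()["ee_pos"]
T=c["extrinsics"]
for q in [p,p+[0,0,-.014],p+[0,0,.025],[.6553,.043,.174],[.6553,.043,.1585]]:
    x=T[:3,:3]@np.array(q)+T[:3,3];u=c["fx"]*x[0]/x[2]+c["cx"];v=c["fy"]*x[1]/x[2]+c["cy"];print(np.round([u,v,(u-200)*3,(v-130)*3,x[2]],3))
E
```

```text
[0.64876331 0.04687302] [0.65097838 0.04601122]
[3.15620e+02 2.76645e+02 3.46861e+02 4.39936e+02 1.95000e-01]
[3.15602e+02 2.68101e+02 3.46805e+02 4.14304e+02 2.09000e-01]
[3.15661e+02 2.95276e+02 3.46983e+02 4.95829e+02 1.71000e-01]
[3.13959e+02 2.95657e+02 3.41877e+02 4.96972e+02 1.71000e-01]
[3.14070e+02 2.83503e+02 3.42210e+02 4.60510e+02 1.86000e-01]
```

View pics/w4.png

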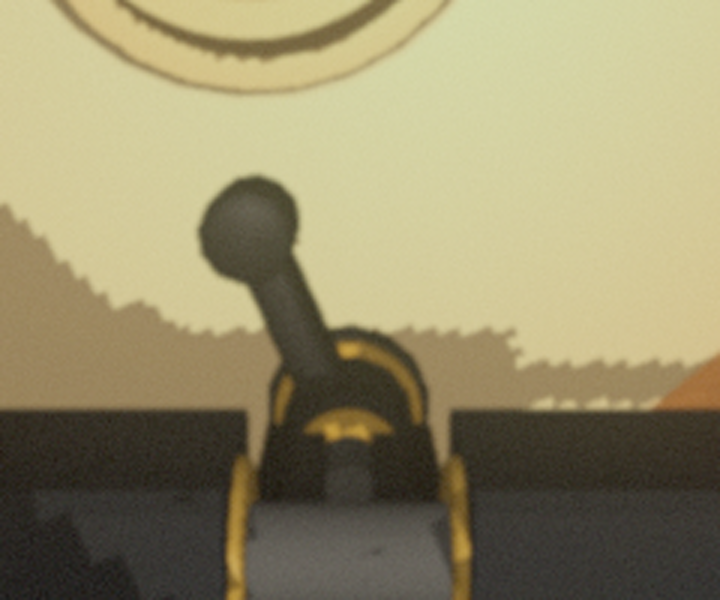

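Call:
apply_moves:
  deltas:
    - {"translation": [0, 0, 0], "turn": [0, 0, 0], "hand": 0.05}
    - {"translation": [0, 0, 0], "turn": [0, 0, 0], "hand": 0.05}
    - {"translation": [0, 0, 0], "turn": [0, 0, 0], "hand": 0.05}
    - {"translation": [0, 0, 0], "turn": [0, 0, 0], "hand": 0.05}
    - {"translation": [0, 0, -0.005], "turn": [0, 0, 0], "hand": 0.05}

```text
time: 4.65
ee_pos: [0.6557, 0.0437, 0.1458]
eef_rot: [0.185, 0.983, 0.0, 0.001]
ft_force: [-0.5, 0.4, -0.2]
width: 0.0387
```

Call:
apply_moves:
  deltas:
    - {"translation": [0, 0, -0.003], "turn": [0, 0, 0], "hand": 0.05}
    - {"translation": [0, 0, 0], "turn": [0, 0, 0], "hand": 0.05}

```text
time: 4.85
ee_pos: [0.6553, 0.0436, 0.1418]
eef_rot: [0.185, 0.983, 0.0, 0.001]
ft_force: [0.1, -0.1, -0.5]
width: 0.0482
```

```bash
python3 -c "
from h import *
st()"
```

```text
t4.85 [0.6553 0.0436 0.1418] jawyaw 1.198 tilt [0.002 0.   ] w0.0482 F [ 0.1 -0.1 -0.5] M [ 0.039 -0.108 -0.025] q [ 0.39  0.54 -0.74  1.42  0.37  1.32  0.83]
```

Call:
apply_moves:
  deltas:
    - {"translation": [0, 0, -0.006], "turn": [0, 0, 0], "hand": 0.05}
    - {"translation": [0, 0, -0.003], "turn": [0, 0, 0], "hand": 0.05}

```text
time: 5.05
ee_pos: [0.6554, 0.0436, 0.1323]
eef_rot: [0.185, 0.983, 0.0, 0.001]
ft_force: [0.4, 0.3, -0.7]
width: 0.0497
```

Call:
apply_moves:
  deltas:
    - {"translation": [0, 0, -0.004], "turn": [0, 0, 0], "hand": 0.05}
    - {"translation": [0, 0, 0], "turn": [0, 0, 0], "hand": 0.05}

```text
time: 5.25
ee_pos: [0.655, 0.0435, 0.1271]
eef_rot: [0.185, 0.983, 0.0, 0.001]
ft_force: [0.1, -0.4, -0.8]
width: 0.0503
```

```bash
python3 -c "
from h import *
st()"
```

```text
t5.25 [0.655  0.0435 0.1271] jawyaw 1.198 tilt [0.001 0.   ] w0.0503 F [ 0.1 -0.4 -0.8] M [ 0.057 -0.1   -0.047] q [ 0.38  0.55 -0.74  1.43  0.37  1.3   0.82]
```

Call:
apply_moves:
  deltas:
    - {"translation": [0, 0, -0.006], "turn": [0, 0, 0], "hand": 0.05}
    - {"translation": [0, 0, -0.002], "turn": [0, 0, 0], "hand": 0.0}
    - {"translation": [0, 0, 0], "turn": [0, 0, 0], "hand": 0.0}
    - {"translation": [0, 0, 0], "turn": [0, 0, 0], "hand": 0.0}
    - {"translation": [0, 0, 0], "turn": [0, 0, 0], "hand": 0.0}
  newtons: 25

```text
time: 5.75
ee_pos: [0.6551, 0.0435, 0.1184]
eef_rot: [0.185, 0.983, 0.0, 0.001]
ft_force: [-0.4, 0.3, 0.1]
width: 0.0257
```

```bash
python3 -c "
from h import *
st()"
```

```text
t5.75 [0.6551 0.0435 0.1184] jawyaw 1.198 tilt [0.001 0.   ] w0.0257 F [-0.4  0.3  0.1] M [ 0.06  -0.125 -0.017] q [ 0.38  0.56 -0.73  1.44  0.38  1.28  0.82]
```

Call:
apply_moves:
  deltas:
    - {"translation": [0, 0, 0], "turn": [0, 0, 0], "hand": 0.0}
    - {"translation": [0, 0, 0], "turn": [0, 0, 0], "hand": 0.0}
  newtons: 40

```text
time: 5.95
ee_pos: [0.6552, 0.0439, 0.1185]
eef_rot: [0.185, 0.983, 0.0, 0.001]
ft_force: [0.3, 0.3, -0.8]
width: 0.0228
```

```bash
python3 -c "
from h import *
st()"
```

```text
t5.95 [0.6552 0.0439 0.1185] jawyaw 1.199 tilt [0.002 0.001] w0.0228 F [ 0.3  0.3 -0.8] M [-0.052 -0.15  -0.004] q [ 0.38  0.56 -0.73  1.44  0.38  1.28  0.82]
```

Call:
apply_moves:
  deltas:
    - {"translation": [0, 0, -0.0005], "turn": [0, 0, -0.14], "hand": 0.0}
    - {"translation": [0, 0, -0.0005], "turn": [0, 0, -0.14], "hand": 0.0}
    - {"translation": [0, 0, -0.0005], "turn": [0, 0, -0.14], "hand": 0.0}
    - {"translation": [0, 0, -0.0005], "turn": [0, 0, -0.14], "hand": 0.0}
    - {"translation": [0, 0, -0.0005], "turn": [0, 0, -0.14], "hand": 0.0}
  newtons: 40

```text
time: 6.45
ee_pos: [0.6552, 0.0438, 0.1162]
eef_rot: [0.521, 0.854, 0.0, 0.001]
ft_force: [0.4, 0.4, -1.0]
width: 0.0229
```

```bash
python3 -c "
from h import *
st()"
```

```text
t6.45 [0.6552 0.0438 0.1162] jawyaw 0.475 tilt [ 0.002 -0.   ] w0.0229 F [ 0.4  0.4 -1. ] M [ 0.043 -0.2    0.098] q [ 0.3   0.52 -0.6   1.45  0.3   1.26  0.14]
```

Call:
apply_moves:
  deltas:
    - {"translation": [0, 0, 0], "turn": [0, 0, 0], "hand": 0.05}
    - {"translation": [0, 0, 0], "turn": [0, 0, 0], "hand": 0.05}
    - {"translation": [0, 0, 0.04], "turn": [0, 0, 0], "hand": 0.05}
    - {"translation": [-0.005, 0.001, 0.02], "turn": [0, 0, 0.14], "hand": 0.05}
    - {"translation": [-0.03, 0.006, 0], "turn": [0, 0, 0.14], "hand": 0.05}

```text
time: 6.95
ee_pos: [0.6207, 0.0494, 0.177]
eef_rot: [0.388, 0.921, -0.001, 0.001]
ft_force: [-0.6, -0.3, 0.1]
width: 0.0488
```

Call:
apply_moves:
  deltas:
    - {"translation": [-0.03, 0.006, 0], "turn": [0, 0, 0.14], "hand": 0.05}
    - {"translation": [-0.03, 0.006, 0], "turn": [0, 0, 0.14], "hand": 0.05}
    - {"translation": [-0.03, 0.006, 0], "turn": [0, 0, 0.14], "hand": 0.05}
    - {"translation": [-0.03, 0.006, 0], "turn": [0, 0, 0.14], "hand": 0.05}
    - {"translation": [-0.025, 0.005, 0], "turn": [0, 0, 0.14], "hand": 0.05}

```text
time: 7.45
ee_pos: [0.4707, 0.0796, 0.1776]
eef_rot: [0.024, 1.0, -0.001, 0.002]
ft_force: [0.0, 0.4, 0.9]
width: 0.0501
```

```bash
python3 -c "
from h import *
st()"
```

```text
t7.45 [0.4707 0.0796 0.1776] jawyaw 1.523 tilt [ 0.004 -0.002] w0.0501 F [0.  0.4 0.9] M [ 0.101 -0.145  0.012] q [ 0.59  0.08 -0.88  1.83  0.07  1.25  1.21]
```

Call:
apply_moves:
  deltas:
    - {"translation": [-0.013, 0.004, 0], "turn": [0, 0, 0.14], "hand": 0.05}
    - {"translation": [-0.005, 0.001, 0], "turn": [0, 0, 0.12], "hand": 0.05}
    - {"translation": [0, 0, 0], "turn": [0, 0, 0.03], "hand": 0.05}

```text
time: 7.75
ee_pos: [0.4491, 0.0851, 0.1781]
eef_rot: [-0.136, 0.991, -0.003, 0.002]
ft_force: [0.9, 0.3, 1.1]
width: 0.0497
```

```bash
python3 -c "
from h import *
st()"
```

```text
t7.75 [0.4491 0.0851 0.1781] jawyaw 1.844 tilt [ 0.006 -0.006] w0.0497 F [0.9 0.3 1.1] M [ 0.148 -0.12   0.03 ] q [ 0.61  0.02 -0.89  1.88  0.02  1.25  1.55]
```

Call:
apply_moves:
  deltas:
    - {"translation": [0, 0, -0.03], "turn": [0.006, 0.006, 0], "hand": 0.05}
    - {"translation": [0, 0, -0.02], "turn": [0, 0, 0], "hand": 0.05}
    - {"translation": [0, 0, -0.004], "turn": [0, 0, 0], "hand": 0.04}
    - {"translation": [0, 0, -0.002], "turn": [0, 0, 0], "hand": 0.035}
    - {"translation": [0, 0, 0], "turn": [0, 0, 0], "hand": 0.03}

```text
time: 8.25
ee_pos: [0.45, 0.0852, 0.1231]
eef_rot: [-0.145, 0.989, -0.002, 0.002]
ft_force: [-0.1, 0.6, -0.2]
width: 0.0347
```

```bash
python3 -c "
from h import *
st()"
```

```text
t8.25 [0.45   0.0852 0.1231] jawyaw 1.862 tilt [ 0.004 -0.003] w0.0347 F [-0.1  0.6 -0.2] M [ 0.144 -0.077 -0.016] q [ 0.59  0.09 -0.9   1.95  0.08  1.13  1.52]
```

Now close and turn knob "near".

Call:
apply_moves:
  deltas:
    - {"translation": [-0.0005, 0, -0.006], "turn": [0.003, 0.003, 0], "hand": 0.0}
    - {"translation": [0, 0, 0], "turn": [0, 0, 0], "hand": 0.0}
    - {"translation": [0, 0, 0], "turn": [0, 0, 0], "hand": 0.0}
  newtons: 40

```text
time: 8.55
ee_pos: [0.4496, 0.087, 0.1175]
eef_rot: [-0.146, 0.989, 0.001, 0.001]
ft_force: [2.3, -2.1, -3.8]
width: 0.0231
```

```bash
python3 -c "
from h import *
st()"
```

```text
t8.55 [0.4496 0.087  0.1175] jawyaw 1.864 tilt [0.002 0.003] w0.0231 F [ 2.3 -2.1 -3.8] M [-0.51  -0.778 -0.003] q [ 0.59  0.1  -0.9   1.95  0.09  1.12  1.51]
```

Call:
apply_moves:
  deltas:
    - {"translation": [0, 0, -0.0005], "turn": [0, 0, -0.14], "hand": 0.0}
    - {"translation": [0, 0, -0.0005], "turn": [0, 0, -0.14], "hand": 0.0}
    - {"translation": [0, 0, -0.0005], "turn": [0, 0, -0.14], "hand": 0.0}
    - {"translation": [0, 0, -0.0005], "turn": [0, 0, -0.14], "hand": 0.0}
    - {"translation": [0, 0, -0.0005], "turn": [0, 0, -0.14], "hand": 0.0}

```text
time: 9.05
ee_pos: [0.4496, 0.0868, 0.1152]
eef_rot: [0.213, 0.977, 0.001, 0.001]
ft_force: [0.2, 0.7, -3.9]
width: 0.0226
```

```bash
python3 -c "
from h import *
st()"
```

```text
t9.05 [0.4496 0.0868 0.1152] jawyaw 1.142 tilt [0.003 0.   ] w0.0226 F [ 0.2  0.7 -3.9] M [ 0.177 -0.17   0.06 ] q [ 0.54  0.1  -0.85  1.96  0.08  1.12  0.79]
```

Call:
apply_moves:
  deltas:
    - {"translation": [0, 0, 0], "turn": [0, 0, 0], "hand": 0.05}
    - {"translation": [0, 0, 0], "turn": [0, 0, 0], "hand": 0.05}
    - {"translation": [0, 0, 0.04], "turn": [0, 0, 0], "hand": 0.05}
    - {"translation": [0.005, 0.001, 0.02], "turn": [0, 0, 0.14], "hand": 0.05}
    - {"translation": [0.02, 0.01, 0], "turn": [0, 0, 0.14], "hand": 0.05}

```text
time: 9.55
ee_pos: [0.4743, 0.096, 0.1784]
eef_rot: [0.065, 0.998, -0.001, 0.002]
ft_force: [1.3, 0.1, 0.4]
width: 0.0483
```

```bash
python3 -c "
from h import *
st()"
```

```text
t9.55 [0.4743 0.096  0.1784] jawyaw 1.441 tilt [ 0.003 -0.003] w0.0483 F [1.3 0.1 0.4] M [ 0.086 -0.187  0.036] q [ 0.54  0.1  -0.87  1.82  0.09  1.26  1.09]
```

Call:
apply_moves:
  deltas:
    - {"translation": [0.025, 0.018, 0], "turn": [0, 0, 0.14], "hand": 0.05}
    - {"translation": [0.025, 0.018, 0], "turn": [0, 0, 0.14], "hand": 0.05}
    - {"translation": [0.024, 0.018, 0], "turn": [0, 0, 0.14], "hand": 0.05}
    - {"translation": [0.012, 0.01, 0], "turn": [0, 0, 0.12], "hand": 0.05}
    - {"translation": [0, 0, 0], "turn": [0, 0, 0.02], "hand": 0.05}

```text
time: 10.05
ee_pos: [0.5673, 0.1609, 0.1806]
eef_rot: [-0.234, 0.972, -0.0, 0.005]
ft_force: [0.0, 1.5, -0.6]
width: 0.0502
```

```bash
python3 -c "
from h import *
st()"
```

```text
t10.05 [0.5673 0.1609 0.1806] jawyaw 2.042 tilt [0.01  0.002] w0.0502 F [ 0.   1.5 -0.6] M [ 0.154 -0.058 -0.007] q [ 0.38  0.4  -0.93  1.56  0.33  1.34  1.45]
```

Call:
apply_moves:
  deltas:
    - {"translation": [0.005, 0.006, -0.01], "turn": [0, 0.008, 0.03], "hand": 0.05}
    - {"translation": [0.001, 0.001, -0.03], "turn": [0, 0, 0], "hand": 0.05}
    - {"translation": [0, 0, -0.015], "turn": [0, 0, 0], "hand": 0.045}
    - {"translation": [0, 0, -0.003], "turn": [0, 0, 0], "hand": 0.04}

```text
time: 10.45
ee_pos: [0.5732, 0.1661, 0.1224]
eef_rot: [-0.249, 0.969, 0.0, 0.002]
ft_force: [0.5, -0.3, -0.4]
width: 0.0435
```

```bash
python3 -c "
from h import *
st()"
```

```text
t10.45 [0.5732 0.1661 0.1224] jawyaw 2.073 tilt [0.004 0.001] w0.0435 F [ 0.5 -0.3 -0.4] M [ 0.151 -0.074 -0.05 ] q [ 0.35  0.47 -0.91  1.6   0.39  1.25  1.44]
```

Call:
apply_moves:
  deltas:
    - {"translation": [0, 0.0015, -0.006], "turn": [0, 0.003, 0], "hand": 0.0}
    - {"translation": [0, 0, 0], "turn": [0, 0, 0], "hand": 0.0}
    - {"translation": [0, 0, 0], "turn": [0, 0, 0], "hand": 0.0}
    - {"translation": [0, 0, 0], "turn": [0, 0, 0], "hand": 0.0}
  newtons: 40

```text
time: 10.85
ee_pos: [0.5728, 0.1677, 0.118]
eef_rot: [-0.248, 0.969, 0.001, 0.001]
ft_force: [1.2, 2.0, -9.0]
width: 0.023
```

```bash
python3 -c "
from h import *
st()"
```

```text
t10.85 [0.5728 0.1677 0.118 ] jawyaw 2.073 tilt [0.001 0.002] w0.0230 F [ 1.2  2.  -9. ] M [ 0.282 -0.488 -0.023] q [ 0.34  0.48 -0.91  1.61  0.39  1.25  1.44]
```

Call:
apply_moves:
  deltas:
    - {"translation": [0, 0, -0.0005], "turn": [0, 0, -0.14], "hand": 0.0}
    - {"translation": [0, 0, -0.0005], "turn": [0, 0, -0.14], "hand": 0.0}
    - {"translation": [0, 0, -0.0005], "turn": [0, 0, -0.14], "hand": 0.0}
    - {"translation": [0, 0, -0.0005], "turn": [0, 0, -0.14], "hand": 0.0}
    - {"translation": [0, 0, -0.0005], "turn": [0, 0, -0.14], "hand": 0.0}

```text
time: 11.35
ee_pos: [0.5728, 0.1685, 0.1156]
eef_rot: [0.11, 0.994, 0.001, 0.002]
ft_force: [1.3, 2.3, -5.6]
width: 0.023
```

```bash
python3 -c "
from h import *
st()"
```

```text
t11.35 [0.5728 0.1685 0.1156] jawyaw 1.351 tilt [0.003 0.002] w0.0230 F [ 1.3  2.3 -5.6] M [ 0.302 -0.426  0.054] q [ 0.25  0.44 -0.77  1.62  0.32  1.22  0.76]
```

Call:
apply_moves:
  deltas:
    - {"translation": [0, 0, 0], "turn": [0, 0, 0], "hand": 0.05}
    - {"translation": [0, 0, 0], "turn": [0, 0, 0], "hand": 0.05}
    - {"translation": [0, 0, 0.04], "turn": [0, 0, 0], "hand": 0.05}
    - {"translation": [-0.001, -0.005, 0.02], "turn": [0, 0, 0.03], "hand": 0.05}
    - {"translation": [-0.007, -0.035, 0], "turn": [0, 0, 0.03], "hand": 0.05}

```text
time: 11.85
ee_pos: [0.5645, 0.1325, 0.1795]
eef_rot: [0.069, 0.998, 0.002, 0.002]
ft_force: [0.6, -0.2, -1.4]
width: 0.0479
```

Call:
apply_moves:
  deltas:
    - {"translation": [-0.008, -0.04, 0], "turn": [0, 0, 0], "hand": 0.05}
    - {"translation": [-0.008, -0.04, 0], "turn": [0, 0, 0], "hand": 0.05}
    - {"translation": [-0.008, -0.04, 0], "turn": [0, 0, 0], "hand": 0.05}
    - {"translation": [-0.005, -0.025, 0], "turn": [0, 0, 0], "hand": 0.05}
    - {"translation": [0, 0, 0], "turn": [0, 0, 0], "hand": 0.05}

```text
time: 12.35
ee_pos: [0.5349, -0.0223, 0.1834]
eef_rot: [0.06, 0.998, 0.001, 0.005]
ft_force: [0.1, 0.8, -0.1]
width: 0.0501
```

```bash
python3 -c "
from h import *
st()"
```

```text
t12.35 [ 0.5349 -0.0223  0.1834] jawyaw 1.450 tilt [0.011 0.001] w0.0501 F [ 0.1  0.8 -0.1] M [ 0.103 -0.133 -0.015] q [ 0.63  0.21 -0.76  1.7   0.15  1.28  1.29]
```

Call:
apply_moves:
  deltas:
    - {"translation": [-0.003, -0.012, 0], "turn": [0, 0.01, -0.02], "hand": 0.05}
    - {"translation": [0, -0.003, -0.02], "turn": [0, 0, 0], "hand": 0.05}
    - {"translation": [0, 0, -0.03], "turn": [0, 0, 0], "hand": 0.045}
    - {"translation": [0, 0, -0.006], "turn": [0, 0, 0], "hand": 0.04}

```text
time: 12.75
ee_pos: [0.5335, -0.0382, 0.1289]
eef_rot: [0.068, 0.998, -0.0, 0.002]
ft_force: [-0.6, -0.2, 0.4]
width: 0.0438
```

```bash
python3 -c "
from h import *
st()"
```

```text
t12.75 [ 0.5335 -0.0382  0.1289] jawyaw 1.435 tilt [ 0.004 -0.001] w0.0438 F [-0.6 -0.2  0.4] M [ 0.084 -0.14  -0.01 ] q [ 0.64  0.26 -0.74  1.76  0.19  1.18  1.27]
```

Call:
apply_moves:
  deltas:
    - {"translation": [-0.0015, 0.0005, -0.009], "turn": [0, 0.003, 0], "hand": 0.03}
    - {"translation": [-0.0005, 0, -0.003], "turn": [0, 0, 0], "hand": 0.0}
    - {"translation": [0, 0, 0], "turn": [0, 0, 0], "hand": 0.0}
    - {"translation": [0, 0, 0], "turn": [0, 0, 0], "hand": 0.0}
  newtons: 40

```text
time: 13.15
ee_pos: [0.5318, -0.0375, 0.1175]
eef_rot: [0.066, 0.998, -0.001, 0.0]
ft_force: [1.5, -1.0, -8.0]
width: 0.0228
```

```bash
python3 -c "
from h import *
st()"
```

```text
t13.15 [ 0.5318 -0.0375  0.1175] jawyaw 1.439 tilt [ 0.    -0.002] w0.0228 F [ 1.5 -1.  -8. ] M [-0.056 -0.351 -0.062] q [ 0.63  0.28 -0.74  1.78  0.2   1.16  1.27]
```

Call:
apply_moves:
  deltas:
    - {"translation": [0, 0, -0.0005], "turn": [0, 0, -0.14], "hand": 0.0}
    - {"translation": [0, 0, -0.0005], "turn": [0, 0, -0.14], "hand": 0.0}
    - {"translation": [0, 0, -0.0005], "turn": [0, 0, -0.14], "hand": 0.0}
    - {"translation": [0, 0, -0.0005], "turn": [0, 0, -0.14], "hand": 0.0}
    - {"translation": [0, 0, -0.0005], "turn": [0, 0, -0.14], "hand": 0.0}

```text
time: 13.65
ee_pos: [0.5315, -0.0381, 0.1152]
eef_rot: [0.415, 0.91, -0.001, -0.0]
ft_force: [0.5, -1.9, -6.1]
width: 0.0226
```

```bash
python3 -c "
from h import *
st()"
```

```text
t13.65 [ 0.5315 -0.0381  0.1152] jawyaw 0.716 tilt [-0.001 -0.002] w0.0226 F [ 0.5 -1.9 -6.1] M [-0.215 -0.341  0.027] q [ 0.55  0.26 -0.64  1.78  0.17  1.16  0.57]
```

Call:
apply_moves:
  deltas:
    - {"translation": [0, 0, -0.0003], "turn": [0, 0, -0.1], "hand": 0.0}
    - {"translation": [0, 0, -0.0003], "turn": [0, 0, -0.1], "hand": 0.0}
  newtons: 55

```text
time: 13.85
ee_pos: [0.5313, -0.0382, 0.1145]
eef_rot: [0.508, 0.862, -0.001, -0.0]
ft_force: [0.9, -1.5, -7.8]
width: 0.0227
```

```bash
python3 -c "
from h import *
st()"
```

```text
t13.85 [ 0.5313 -0.0382  0.1145] jawyaw 0.506 tilt [-0.002 -0.001] w0.0227 F [ 0.9 -1.5 -7.8] M [-0.25  -0.493  0.115] q [ 0.52  0.26 -0.61  1.79  0.16  1.15  0.37]
```

Call:
apply_moves:
  deltas:
    - {"translation": [0, 0, -0.0003], "turn": [0, 0, -0.1], "hand": 0.0}

```text
time: 13.95
ee_pos: [0.5312, -0.0382, 0.1142]
eef_rot: [0.552, 0.834, -0.001, -0.001]
ft_force: [0.5, -2.0, -6.8]
width: 0.0229
```

```bash
python3 -c "
from h import *
st()"
```

```text
t13.95 [ 0.5312 -0.0382  0.1142] jawyaw 0.402 tilt [-0.002 -0.001] w0.0229 F [ 0.5 -2.  -6.8] M [-0.194 -0.424  0.058] q [ 0.51  0.25 -0.6   1.79  0.16  1.15  0.27]
```

Call:
apply_moves:
  deltas:
    - {"translation": [0, 0, 0], "turn": [0, 0, 0], "hand": 0.05}
    - {"translation": [0, 0, 0], "turn": [0, 0, 0], "hand": 0.05}
    - {"translation": [0, 0, 0.04], "turn": [0, 0, 0], "hand": 0.05}
    - {"translation": [0.001, 0.005, 0.02], "turn": [0, 0, 0.14], "hand": 0.05}
    - {"translation": [0.007, 0.035, 0], "turn": [0, 0, 0.14], "hand": 0.05}

```text
time: 14.45
ee_pos: [0.5401, -0.0012, 0.1786]
eef_rot: [0.425, 0.905, -0.002, 0.001]
ft_force: [0.7, -0.3, -0.3]
width: 0.0487
```

Call:
apply_moves:
  deltas:
    - {"translation": [0.008, 0.04, 0], "turn": [0, 0, 0.14], "hand": 0.05}
    - {"translation": [0.008, 0.04, 0], "turn": [0, 0, 0.14], "hand": 0.05}
    - {"translation": [0.008, 0.04, 0], "turn": [0, 0, 0.14], "hand": 0.05}
    - {"translation": [0.006, 0.03, 0], "turn": [0, 0, 0.12], "hand": 0.05}
    - {"translation": [0.001, 0.005, 0], "turn": [0, 0, 0.05], "hand": 0.05}

```text
time: 14.95
ee_pos: [0.5737, 0.1649, 0.185]
eef_rot: [0.121, 0.993, 0.002, 0.006]
ft_force: [-0.5, -0.5, -0.4]
width: 0.0499
```

```bash
python3 -c "
from h import *
st()"
```

```text
t14.95 [0.5737 0.1649 0.185 ] jawyaw 1.327 tilt [0.012 0.003] w0.0499 F [-0.5 -0.5 -0.4] M [ 0.126 -0.117  0.067] q [ 0.28  0.38 -0.81  1.54  0.28  1.33  0.77]
```

Call:
apply_moves:
  deltas:
    - {"translation": [-0.001, 0.003, -0.02], "turn": [-0.002, 0.011, 0.02], "hand": 0.05}
    - {"translation": [0, 0, -0.03], "turn": [0, 0, 0], "hand": 0.045}
    - {"translation": [0, 0, -0.014], "turn": [0, 0, 0], "hand": 0.04}
    - {"translation": [0, 0, -0.004], "turn": [0, 0, 0], "hand": 0.03}

```text
time: 15.35
ee_pos: [0.5735, 0.1709, 0.1162]
eef_rot: [0.105, 0.994, 0.002, 0.002]
ft_force: [0.3, 0.2, -0.0]
width: 0.0386
```

```bash
python3 -c "
from h import *
st()"
```

```text
t15.35 [0.5735 0.1709 0.1162] jawyaw 1.359 tilt [0.004 0.004] w0.0386 F [ 0.3  0.2 -0. ] M [ 0.039 -0.104 -0.033] q [ 0.26  0.44 -0.79  1.61  0.33  1.22  0.76]
```

Call:
apply_moves:
  deltas:
    - {"translation": [0, 0, 0], "turn": [0, 0, 0], "hand": 0.0}
    - {"translation": [0, 0, 0], "turn": [0, 0, 0], "hand": 0.0}
    - {"translation": [0, 0, 0], "turn": [0, 0, 0], "hand": 0.0}
  newtons: 55

```text
time: 15.65
ee_pos: [0.573, 0.1684, 0.1163]
eef_rot: [0.106, 0.994, 0.001, 0.001]
ft_force: [0.4, 2.5, -8.9]
width: 0.0228
```

```bash
python3 -c "
from h import *
st()"
```

```text
t15.65 [0.573  0.1684 0.1163] jawyaw 1.358 tilt [0.002 0.001] w0.0228 F [ 0.4  2.5 -8.9] M [ 0.944 -0.305 -0.027] q [ 0.26  0.44 -0.79  1.61  0.33  1.22  0.76]
```

Self-centred. Turn by 0.2, then 0.1, reading each.

Call:
apply_moves:
  deltas:
    - {"translation": [0, 0, -0.0004], "turn": [0, 0, -0.1], "hand": 0.0}
    - {"translation": [0, 0, -0.0003], "turn": [0, 0, -0.1], "hand": 0.0}

```text
time: 15.85
ee_pos: [0.5731, 0.1686, 0.1157]
eef_rot: [0.207, 0.978, 0.001, 0.001]
ft_force: [1.4, 1.3, -9.3]
width: 0.0229
```

```bash
python3 -c "
from h import *
st()"
```

```text
t15.85 [0.5731 0.1686 0.1157] jawyaw 1.154 tilt [0.002 0.002] w0.0229 F [ 1.4  1.3 -9.3] M [ 0.35  -0.584  0.083] q [ 0.24  0.43 -0.76  1.61  0.31  1.22  0.57]
```

Call:
apply_moves:
  deltas:
    - {"translation": [0, 0, -0.0003], "turn": [0, 0, -0.1], "hand": 0.0}

```text
time: 15.95
ee_pos: [0.5731, 0.1688, 0.1154]
eef_rot: [0.258, 0.966, 0.002, 0.001]
ft_force: [1.7, 1.0, -8.6]
width: 0.0227
```

```bash
python3 -c "
from h import *
st()"
```

```text
t15.95 [0.5731 0.1688 0.1154] jawyaw 1.050 tilt [0.003 0.003] w0.0227 F [ 1.7  1.  -8.6] M [ 0.258 -0.483  0.08 ] q [ 0.22  0.43 -0.74  1.62  0.3   1.21  0.47]
```

Call:
apply_moves:
  deltas:
    - {"translation": [0, 0, 0], "turn": [0, 0, 0], "hand": 0.05}
    - {"translation": [0, 0, 0], "turn": [0, 0, 0], "hand": 0.05}
    - {"translation": [0, 0, 0.04], "turn": [0, 0, 0], "hand": 0.05}
    - {"translation": [0.003, -0.004, 0.015], "turn": [0, 0, -0.1], "hand": 0.05}
    - {"translation": [0.02, -0.032, 0], "turn": [0, 0, -0.14], "hand": 0.05}

```text
time: 16.45
ee_pos: [0.5955, 0.1384, 0.1763]
eef_rot: [0.365, 0.931, 0.004, 0.002]
ft_force: [0.3, 0.4, -0.6]
width: 0.0483
```

Call:
apply_moves:
  deltas:
    - {"translation": [0.022, -0.033, 0], "turn": [0, 0, -0.14], "hand": 0.05}
    - {"translation": [0.022, -0.033, 0], "turn": [0, 0, -0.14], "hand": 0.05}
    - {"translation": [0.012, -0.018, 0], "turn": [0, 0, -0.05], "hand": 0.05}
    - {"translation": [0, 0, 0], "turn": [0, 0, 0], "hand": 0.05}

```text
time: 16.85
ee_pos: [0.6574, 0.0462, 0.1815]
eef_rot: [0.519, 0.855, 0.005, 0.007]
ft_force: [-0.7, 0.3, -0.1]
width: 0.05
```

```bash
python3 -c "
from h import *
st()"
```

```text
t16.85 [0.6574 0.0462 0.1815] jawyaw 0.481 tilt [0.018 0.001] w0.0500 F [-0.7  0.3 -0.1] M [ 0.024 -0.037 -0.007] q [ 0.28  0.47 -0.59  1.38  0.26  1.35  0.17]
```

Call:
apply_moves:
  deltas:
    - {"translation": [-0.001, -0.002, -0.02], "turn": [0, 0.017, -0.01], "hand": 0.05}
    - {"translation": [0, 0, -0.03], "turn": [0, 0, 0], "hand": 0.045}
    - {"translation": [0, 0, -0.011], "turn": [0, 0, 0], "hand": 0.04}
    - {"translation": [0, 0, -0.004], "turn": [0, 0, 0], "hand": 0.03}

```text
time: 17.25
ee_pos: [0.6561, 0.0472, 0.1156]
eef_rot: [0.519, 0.855, 0.002, 0.0]
ft_force: [-0.1, 0.2, 0.6]
width: 0.0383
```

```bash
python3 -c "
from h import *
st()"
```

```text
t17.25 [0.6561 0.0472 0.1156] jawyaw 0.480 tilt [0.002 0.003] w0.0383 F [-0.1  0.2  0.6] M [-0.01  -0.098 -0.014] q [ 0.28  0.52 -0.58  1.45  0.29  1.25  0.15]
```

Call:
apply_moves:
  deltas:
    - {"translation": [0, 0, 0], "turn": [0, 0, 0], "hand": 0.0}
    - {"translation": [0, 0, 0], "turn": [0, 0, 0], "hand": 0.0}
    - {"translation": [0, 0, 0], "turn": [0, 0, 0], "hand": 0.0}
  newtons: 55

```text
time: 17.55
ee_pos: [0.6533, 0.0471, 0.1156]
eef_rot: [0.517, 0.856, -0.001, -0.002]
ft_force: [3.2, 0.0, -7.5]
width: 0.0225
```

```bash
python3 -c "
from h import *
st()"
```

```text
t17.55 [0.6533 0.0471 0.1156] jawyaw 0.483 tilt [-0.004  0.   ] w0.0225 F [ 3.2  0.  -7.5] M [ 0.1   -0.877 -0.022] q [ 0.28  0.52 -0.58  1.45  0.29  1.26  0.15]
```

Call:
apply_moves:
  deltas:
    - {"translation": [0.0003, 0.0002, -0.0004], "turn": [0, 0, -0.1], "hand": 0.0}
    - {"translation": [0.0003, 0.0002, -0.0003], "turn": [0, 0, -0.1], "hand": 0.0}

```text
time: 17.75
ee_pos: [0.6541, 0.0474, 0.115]
eef_rot: [0.602, 0.799, -0.001, -0.002]
ft_force: [1.8, -0.2, -7.6]
width: 0.0227
```

```bash
python3 -c "
from h import *
st()"
```

```text
t17.75 [0.6541 0.0474 0.115 ] jawyaw 0.280 tilt [-0.003  0.001] w0.0227 F [ 1.8 -0.2 -7.6] M [-0.143 -0.535  0.079] q [ 0.25  0.51 -0.54  1.45  0.27  1.25 -0.04]
```

Call:
apply_moves:
  deltas:
    - {"translation": [0.0003, 0.0002, -0.0003], "turn": [0, 0, -0.1], "hand": 0.0}

```text
time: 17.85
ee_pos: [0.6544, 0.0475, 0.1147]
eef_rot: [0.642, 0.767, -0.0, -0.001]
ft_force: [0.8, -0.8, -7.3]
width: 0.0226
```

```bash
python3 -c "
from h import *
st()"
```

```text
t17.85 [0.6544 0.0475 0.1147] jawyaw 0.176 tilt [-0.003  0.001] w0.0226 F [ 0.8 -0.8 -7.3] M [-0.229 -0.441  0.118] q [ 0.24  0.51 -0.52  1.45  0.26  1.25 -0.13]
```

Call:
apply_moves:
  deltas:
    - {"translation": [0, 0, 0], "turn": [0, 0, 0], "hand": 0.05}
    - {"translation": [0, 0, 0], "turn": [0, 0, 0], "hand": 0.05}
    - {"translation": [0, 0, 0.04], "turn": [0, 0, 0], "hand": 0.05}
    - {"translation": [-0.005, 0.001, 0.015], "turn": [0, 0, 0.12], "hand": 0.05}
    - {"translation": [-0.035, 0.006, 0], "turn": [0, 0, 0.14], "hand": 0.05}

```text
time: 18.35
ee_pos: [0.6171, 0.0551, 0.174]
eef_rot: [0.531, 0.847, 0.001, 0.0]
ft_force: [0.6, -0.2, -0.0]
width: 0.0482
```

Call:
apply_moves:
  deltas:
    - {"translation": [-0.04, 0.007, 0], "turn": [0, 0, 0.14], "hand": 0.05}
    - {"translation": [-0.04, 0.007, 0], "turn": [0, 0, 0.14], "hand": 0.05}
    - {"translation": [-0.04, 0.008, 0], "turn": [0, 0, 0.14], "hand": 0.05}
    - {"translation": [-0.03, 0.006, 0], "turn": [0, 0, 0.14], "hand": 0.05}
    - {"translation": [-0.01, 0.002, 0], "turn": [0, 0, 0.1], "hand": 0.05}

```text
time: 18.85
ee_pos: [0.4519, 0.089, 0.1782]
eef_rot: [0.205, 0.979, 0.002, 0.004]
ft_force: [0.5, -0.3, -0.2]
width: 0.05
```

```bash
python3 -c "
from h import *
st()"
```

```text
t18.85 [0.4519 0.089  0.1782] jawyaw 1.159 tilt [0.009 0.002] w0.0500 F [ 0.5 -0.3 -0.2] M [ 0.001 -0.176  0.006] q [ 0.47  0.02 -0.76  1.88  0.01  1.24  0.87]
```

Call:
apply_moves:
  deltas:
    - {"translation": [-0.001, -0.002, -0.02], "turn": [0, 0.008, -0.02], "hand": 0.05}
    - {"translation": [0, 0, -0.03], "turn": [0, 0, 0], "hand": 0.045}
    - {"translation": [0, 0, -0.009], "turn": [0, 0, 0], "hand": 0.04}
    - {"translation": [0, 0, -0.003], "turn": [0, 0, 0], "hand": 0.03}

```text
time: 19.25
ee_pos: [0.4521, 0.0887, 0.1199]
eef_rot: [0.206, 0.979, 0.0, 0.006]
ft_force: [0.1, 0.7, 0.7]
width: 0.0381
```

```bash
python3 -c "
from h import *
st()"
```

```text
t19.25 [0.4521 0.0887 0.1199] jawyaw 1.156 tilt [ 0.012 -0.002] w0.0381 F [0.1 0.7 0.7] M [ 0.085 -0.135 -0.014] q [ 0.45  0.08 -0.76  1.96  0.07  1.12  0.81]
```

Call:
apply_moves:
  deltas:
    - {"translation": [0, 0, 0], "turn": [0, 0, 0], "hand": 0.0}
    - {"translation": [0, 0, 0], "turn": [0, 0, 0], "hand": 0.0}
    - {"translation": [0, 0, 0], "turn": [0, 0, 0], "hand": 0.0}
  newtons: 55

```text
time: 19.55
ee_pos: [0.4511, 0.0862, 0.1208]
eef_rot: [0.206, 0.979, -0.002, 0.005]
ft_force: [1.5, 2.0, -9.0]
width: 0.022
```

```bash
python3 -c "
from h import *
st()"
```

```text
t19.55 [0.4511 0.0862 0.1208] jawyaw 1.157 tilt [ 0.008 -0.006] w0.0220 F [ 1.5  2.  -9. ] M [ 0.893 -0.579 -0.004] q [ 0.45  0.08 -0.76  1.96  0.07  1.12  0.82]
```

Call:
apply_moves:
  deltas:
    - {"translation": [0, 0, -0.0004], "turn": [0, 0, -0.1], "hand": 0.0}
    - {"translation": [0, 0, -0.0003], "turn": [0, 0, -0.1], "hand": 0.0}

```text
time: 19.75
ee_pos: [0.4509, 0.086, 0.1203]
eef_rot: [0.304, 0.953, -0.002, 0.004]
ft_force: [1.1, -0.6, -9.9]
width: 0.0222
```

```bash
python3 -c "
from h import *
st()"
```

```text
t19.75 [0.4509 0.086  0.1203] jawyaw 0.953 tilt [ 0.006 -0.007] w0.0222 F [ 1.1 -0.6 -9.9] M [-0.023 -0.47   0.122] q [ 0.44  0.08 -0.75  1.95  0.07  1.13  0.61]
```

Call:
apply_moves:
  deltas:
    - {"translation": [0, 0, -0.0004], "turn": [0, 0, -0.1], "hand": 0.0}
    - {"translation": [0, 0, -0.0003], "turn": [0, 0, -0.1], "hand": 0.0}

```text
time: 19.95
ee_pos: [0.4507, 0.0857, 0.1196]
eef_rot: [0.401, 0.916, -0.003, 0.004]
ft_force: [0.7, -0.7, -7.5]
width: 0.0224
```

```bash
python3 -c "
from h import *
st()"
```

```text
t19.95 [0.4507 0.0857 0.1196] jawyaw 0.745 tilt [ 0.004 -0.008] w0.0224 F [ 0.7 -0.7 -7.5] M [-0.07  -0.374  0.153] q [ 0.43  0.08 -0.74  1.95  0.07  1.13  0.4 ]
```

Call:
apply_moves:
  deltas:
    - {"translation": [0, 0, -0.0003], "turn": [0, 0, -0.1], "hand": 0.0}

```text
time: 20.05
ee_pos: [0.4505, 0.0856, 0.1192]
eef_rot: [0.448, 0.894, -0.003, 0.003]
ft_force: [1.0, -0.5, -8.4]
width: 0.0226
```

```bash
python3 -c "
from h import *
st()"
```

```text
t20.05 [0.4505 0.0856 0.1192] jawyaw 0.641 tilt [ 0.003 -0.009] w0.0226 F [ 1.  -0.5 -8.4] M [-0.064 -0.388  0.155] q [ 0.42  0.08 -0.73  1.95  0.07  1.13  0.3 ]
```

Call:
apply_moves:
  deltas:
    - {"translation": [0, 0, 0], "turn": [0, 0, 0], "hand": 0.05}
    - {"translation": [0, 0, 0], "turn": [0, 0, 0], "hand": 0.05}
    - {"translation": [0, 0, 0.04], "turn": [0, 0, 0], "hand": 0.05}
    - {"translation": [0.005, -0.001, 0.015], "turn": [0, 0.003, -0.06], "hand": 0.05}
    - {"translation": [0.035, -0.007, 0], "turn": [0, 0, -0.08], "hand": 0.05}

```text
time: 20.55
ee_pos: [0.491, 0.0798, 0.1803]
eef_rot: [0.505, 0.863, -0.003, 0.004]
ft_force: [1.0, 0.6, 1.4]
width: 0.0482
```

Call:
apply_moves:
  deltas:
    - {"translation": [0.04, -0.008, 0], "turn": [0, 0, -0.08], "hand": 0.05}
    - {"translation": [0.04, -0.008, 0], "turn": [0, 0, -0.08], "hand": 0.05}
    - {"translation": [0.04, -0.009, 0], "turn": [0, 0, -0.08], "hand": 0.05}
    - {"translation": [0.033, -0.007, 0], "turn": [0, 0, -0.08], "hand": 0.05}
    - {"translation": [0.01, -0.002, 0], "turn": [0, 0, 0], "hand": 0.05}

```text
time: 21.05
ee_pos: [0.666, 0.0426, 0.1853]
eef_rot: [0.638, 0.77, -0.001, 0.008]
ft_force: [-1.6, -0.4, -0.5]
width: 0.0496
```

```bash
python3 -c "
from h import *
st()"
```

```text
t21.05 [0.666  0.0426 0.1853] jawyaw 0.187 tilt [ 0.011 -0.011] w0.0496 F [-1.6 -0.4 -0.5] M [-0.027 -0.006  0.019] q [ 0.28  0.49 -0.61  1.34  0.29  1.38 -0.13]
```

Call:
apply_moves:
  deltas:
    - {"translation": [-0.011, 0.001, -0.012], "turn": [0.01, 0.01, 0], "hand": 0.05}
    - {"translation": [-0.001, 0, -0.03], "turn": [0, 0, 0], "hand": 0.05}
    - {"translation": [0, 0, -0.023], "turn": [0, 0, 0], "hand": 0.045}
    - {"translation": [0, 0, -0.005], "turn": [0, 0, 0], "hand": 0.035}

```text
time: 21.45
ee_pos: [0.6588, 0.0435, 0.1166]
eef_rot: [0.635, 0.773, 0.003, 0.002]
ft_force: [0.0, 0.4, 0.8]
width: 0.0429
```

```bash
python3 -c "
from h import *
st()"
```

```text
t21.45 [0.6588 0.0435 0.1166] jawyaw 0.195 tilt [0.008 0.002] w0.0429 F [0.  0.4 0.8] M [-0.019 -0.105  0.01 ] q [ 0.3   0.53 -0.6   1.45  0.3   1.26 -0.14]
```

Call:
apply_moves:
  deltas:
    - {"translation": [0, 0, 0], "turn": [0, 0, 0], "hand": 0.0}
    - {"translation": [0, 0, 0], "turn": [0, 0, 0], "hand": 0.0}
    - {"translation": [0, 0, 0], "turn": [0, 0, 0], "hand": 0.0}

```text
time: 21.75
ee_pos: [0.6556, 0.0428, 0.1176]
eef_rot: [0.634, 0.774, 0.0, -0.0]
ft_force: [-9.4, -1.7, -4.8]
width: 0.0228
```

Call:
apply_moves:
  deltas:
    - {"translation": [0, 0, -0.0004], "turn": [0, 0, -0.1], "hand": 0.0}
    - {"translation": [0, 0, -0.0003], "turn": [0, 0, -0.1], "hand": 0.0}

```text
time: 21.95
ee_pos: [0.6551, 0.0427, 0.1172]
eef_rot: [0.709, 0.706, 0.0, -0.001]
ft_force: [3.4, 0.6, -11.1]
width: 0.0224
```

```bash
python3 -c "
from h import *
st()"
```

```text
t21.95 [0.6551 0.0427 0.1172] jawyaw -0.004 tilt [-0.001  0.001] w0.0224 F [  3.4   0.6 -11.1] M [ 0.08  -0.988  0.143] q [ 0.28  0.52 -0.57  1.45  0.28  1.26 -0.32]
```

Call:
apply_moves:
  deltas:
    - {"translation": [0, 0, -0.0004], "turn": [0, 0, -0.1], "hand": 0.0}

```text
time: 22.05
ee_pos: [0.655, 0.0427, 0.117]
eef_rot: [0.744, 0.668, 0.0, -0.001]
ft_force: [-0.5, 0.3, -6.8]
width: 0.0225
```

```bash
python3 -c "
from h import *
st()"
```

```text
t22.05 [0.655  0.0427 0.117 ] jawyaw -0.107 tilt [-0.001  0.001] w0.0225 F [-0.5  0.3 -6.8] M [-0.057 -0.234  0.225] q [ 0.26  0.51 -0.55  1.45  0.27  1.26 -0.42]
```

Call:
apply_moves:
  deltas:
    - {"translation": [0, 0, -0.0003], "turn": [0, 0, -0.08], "hand": 0.0}

```text
time: 22.15
ee_pos: [0.6549, 0.0427, 0.1169]
eef_rot: [0.771, 0.637, -0.0, -0.001]
ft_force: [0.3, 0.0, -8.3]
width: 0.0223
```

```bash
python3 -c "
from h import *
st()"
```

```text
t22.15 [0.6549 0.0427 0.1169] jawyaw -0.190 tilt [-0.001  0.001] w0.0223 F [ 0.3  0.  -8.3] M [-0.076 -0.349  0.324] q [ 0.25  0.51 -0.53  1.45  0.26  1.25 -0.5 ]
```

Call:
apply_moves:
  deltas:
    - {"translation": [0, 0, 0], "turn": [0, 0, 0], "hand": 0.05}
    - {"translation": [0, 0, 0], "turn": [0, 0, 0], "hand": 0.05}
    - {"translation": [0, 0, 0.04], "turn": [0, 0, 0], "hand": 0.05}
    - {"translation": [-0.002, 0.003, 0.015], "turn": [0, 0, 0.13], "hand": 0.05}
    - {"translation": [-0.013, 0.02, 0], "turn": [0, 0, 0.145], "hand": 0.05}

```text
time: 22.65
ee_pos: [0.6427, 0.0633, 0.1783]
eef_rot: [0.673, 0.74, 0.001, 0.002]
ft_force: [-1.0, -0.4, -1.1]
width: 0.0483
```

Call:
apply_moves:
  deltas:
    - {"translation": [-0.013, 0.02, 0], "turn": [0, 0, 0.145], "hand": 0.05}
    - {"translation": [-0.013, 0.02, 0], "turn": [0, 0, 0.145], "hand": 0.05}
    - {"translation": [-0.013, 0.02, 0], "turn": [0, 0, 0.145], "hand": 0.05}
    - {"translation": [-0.013, 0.02, 0], "turn": [0, 0, 0.145], "hand": 0.05}
    - {"translation": [-0.01, 0.016, 0], "turn": [0, 0, 0.145], "hand": 0.05}

```text
time: 23.15
ee_pos: [0.5816, 0.164, 0.1869]
eef_rot: [0.353, 0.936, 0.007, 0.006]
ft_force: [0.2, -0.5, 0.3]
width: 0.0501
```

Call:
apply_moves:
  deltas:
    - {"translation": [-0.005, 0.007, 0], "turn": [0, 0, 0.14], "hand": 0.05}
    - {"translation": [0, 0, 0], "turn": [0, 0, 0.06], "hand": 0.05}

```text
time: 23.35
ee_pos: [0.5757, 0.1753, 0.1902]
eef_rot: [0.247, 0.969, 0.008, 0.007]
ft_force: [0.2, -0.0, 0.8]
width: 0.0504
```

```bash
python3 -c "
from h import *
st()"
```

```text
t23.35 [0.5757 0.1753 0.1902] jawyaw 1.072 tilt [0.017 0.013] w0.0504 F [ 0.2 -0.   0.8] M [ 0.071 -0.102  0.034] q [ 0.29  0.38 -0.84  1.53  0.29  1.34  0.5 ]
```

Call:
apply_moves:
  deltas:
    - {"translation": [-0.002, -0.006, -0.015], "turn": [-0.012, 0.016, -0.01], "hand": 0.05}
    - {"translation": [0, -0.001, -0.03], "turn": [0, 0, 0], "hand": 0.05}
    - {"translation": [0, 0, -0.024], "turn": [0, 0, 0], "hand": 0.045}
    - {"translation": [0, 0, -0.006], "turn": [0, 0, 0], "hand": 0.035}

```text
time: 23.75
ee_pos: [0.5755, 0.1671, 0.1151]
eef_rot: [0.253, 0.968, 0.0, 0.003]
ft_force: [-0.7, -0.3, -1.7]
width: 0.043
```

Call:
apply_moves:
  deltas:
    - {"translation": [0, 0, 0], "turn": [0, 0, 0], "hand": 0.0}
    - {"translation": [0, 0, 0], "turn": [0, 0, 0], "hand": 0.0}
    - {"translation": [0, 0, 0], "turn": [0, 0, 0], "hand": 0.0}

```text
time: 24.05
ee_pos: [0.576, 0.167, 0.1156]
eef_rot: [0.254, 0.967, 0.001, 0.003]
ft_force: [2.8, 1.1, -11.3]
width: 0.0225
```

```bash
python3 -c "
from h import *
st()"
```

```text
t24.05 [0.576  0.167  0.1156] jawyaw 1.058 tilt [ 0.006 -0.   ] w0.0225 F [  2.8   1.1 -11.3] M [ 0.21  -0.761 -0.018] q [ 0.27  0.45 -0.8   1.61  0.34  1.22  0.46]
```

Call:
apply_moves:
  deltas:
    - {"translation": [0, 0, -0.0004], "turn": [0, 0, -0.1], "hand": 0.0}

```text
time: 24.15
ee_pos: [0.576, 0.1668, 0.1152]
eef_rot: [0.302, 0.953, 0.0, 0.003]
ft_force: [0.1, -0.8, -8.2]
width: 0.0228
```

```bash
python3 -c "
from h import *
st()"
```

```text
t24.15 [0.576  0.1668 0.1152] jawyaw 0.957 tilt [ 0.005 -0.001] w0.0228 F [ 0.1 -0.8 -8.2] M [-0.187 -0.015  0.108] q [ 0.26  0.44 -0.79  1.61  0.33  1.22  0.36]
```

Call:
apply_moves:
  deltas:
    - {"translation": [0, 0, -0.0003], "turn": [0, 0, -0.08], "hand": 0.0}

```text
time: 24.25
ee_pos: [0.5758, 0.1666, 0.1149]
eef_rot: [0.342, 0.94, 0.0, 0.003]
ft_force: [1.0, -1.0, -6.7]
width: 0.0225
```

```bash
python3 -c "
from h import *
st()"
```

```text
t24.25 [0.5758 0.1666 0.1149] jawyaw 0.874 tilt [ 0.005 -0.002] w0.0225 F [ 1.  -1.  -6.7] M [ 0.076 -0.232  0.094] q [ 0.25  0.44 -0.77  1.61  0.33  1.22  0.28]
```

Call:
apply_moves:
  deltas:
    - {"translation": [0, 0, -0.0003], "turn": [0, 0, -0.08], "hand": 0.0}

```text
time: 24.35
ee_pos: [0.5757, 0.1664, 0.1147]
eef_rot: [0.381, 0.925, -0.0, 0.003]
ft_force: [1.1, 0.3, -6.7]
width: 0.023
```

```bash
python3 -c "
from h import *
st()"
```

```text
t24.35 [0.5757 0.1664 0.1147] jawyaw 0.790 tilt [ 0.004 -0.002] w0.0230 F [ 1.1  0.3 -6.7] M [ 0.009 -0.215  0.043] q [ 0.23  0.44 -0.75  1.61  0.32  1.22  0.21]
```

Call:
apply_moves:
  deltas:
    - {"translation": [0, 0, -0.0003], "turn": [0, 0, -0.08], "hand": 0.0}

```text
time: 24.45
ee_pos: [0.5755, 0.1663, 0.1144]
eef_rot: [0.419, 0.908, -0.001, 0.002]
ft_force: [1.1, 0.2, -6.1]
width: 0.0226
```

```bash
python3 -c "
from h import *
st()"
```

```text
t24.45 [0.5755 0.1663 0.1144] jawyaw 0.707 tilt [ 0.004 -0.003] w0.0226 F [ 1.1  0.2 -6.1] M [ 0.031 -0.159  0.086] q [ 0.22  0.43 -0.74  1.61  0.31  1.21  0.13]
```

Call:
apply_moves:
  deltas:
    - {"translation": [0, 0, -0.0003], "turn": [0, 0, -0.08], "hand": 0.0}

```text
time: 24.55
ee_pos: [0.5753, 0.1661, 0.1142]
eef_rot: [0.456, 0.89, -0.001, 0.002]
ft_force: [0.2, -0.1, -4.9]
width: 0.0227
```

```bash
python3 -c "
from h import *
st()"
```

```text
t24.55 [0.5753 0.1661 0.1142] jawyaw 0.623 tilt [ 0.003 -0.004] w0.0227 F [ 0.2 -0.1 -4.9] M [-0.036 -0.033  0.164] q [ 0.21  0.43 -0.72  1.61  0.3   1.21  0.05]
```

Call:
apply_moves:
  deltas:
    - {"translation": [0, 0, -0.0003], "turn": [0, 0, -0.08], "hand": 0.0}

```text
time: 24.65
ee_pos: [0.5752, 0.166, 0.1141]
eef_rot: [0.493, 0.87, -0.001, 0.002]
ft_force: [1.0, -0.1, -4.4]
width: 0.0227
```

```bash
python3 -c "
from h import *
st()"
```

```text
t24.65 [0.5752 0.166  0.1141] jawyaw 0.540 tilt [ 0.003 -0.004] w0.0227 F [ 1.  -0.1 -4.4] M [-0.037 -0.029  0.139] q [ 0.2   0.43 -0.71  1.61  0.3   1.21 -0.03]
```

Call:
apply_moves:
  deltas:
    - {"translation": [0, 0, 0], "turn": [0, 0, 0], "hand": 0.05}
    - {"translation": [0, 0, 0], "turn": [0, 0, 0], "hand": 0.05}
    - {"translation": [0, 0, 0.04], "turn": [0, 0, 0], "hand": 0.05}
    - {"translation": [-0.001, -0.005, 0.015], "turn": [0, 0, -0.05], "hand": 0.05}
    - {"translation": [-0.007, -0.035, 0], "turn": [0, 0, -0.05], "hand": 0.05}

```text
time: 25.15
ee_pos: [0.5675, 0.1309, 0.174]
eef_rot: [0.531, 0.847, 0.001, 0.003]
ft_force: [0.7, -0.4, -0.1]
width: 0.0485
```

Call:
apply_moves:
  deltas:
    - {"translation": [-0.009, -0.04, 0], "turn": [0, 0, -0.03], "hand": 0.05}
    - {"translation": [-0.009, -0.04, 0], "turn": [0, 0, 0], "hand": 0.05}
    - {"translation": [-0.009, -0.04, 0], "turn": [0, 0, 0], "hand": 0.05}
    - {"translation": [-0.007, -0.032, 0], "turn": [0, 0, 0], "hand": 0.05}
    - {"translation": [-0.002, -0.008, 0], "turn": [0, 0, 0], "hand": 0.05}

```text
time: 25.65
ee_pos: [0.531, -0.0378, 0.1786]
eef_rot: [0.544, 0.839, 0.002, 0.006]
ft_force: [0.3, 0.4, 0.1]
width: 0.0495
```

```bash
python3 -c "
from h import *
st()"
```

```text
t25.65 [ 0.531  -0.0378  0.1786] jawyaw 0.420 tilt [ 0.013 -0.003] w0.0495 F [0.3 0.4 0.1] M [ 0.051 -0.118 -0.005] q [ 0.56  0.18 -0.63  1.72  0.12  1.26  0.31]
```

Call:
apply_moves:
  deltas:
    - {"translation": [0, 0.002, -0.015], "turn": [0.003, 0.012, -0.01], "hand": 0.05}
    - {"translation": [0, 0, -0.03], "turn": [0, 0, 0], "hand": 0.05}
    - {"translation": [0, 0, -0.014], "turn": [0, 0, 0], "hand": 0.045}
    - {"translation": [0, 0, -0.005], "turn": [0, 0, 0], "hand": 0.035}

```text
time: 26.05
ee_pos: [0.5324, -0.034, 0.1131]
eef_rot: [0.548, 0.836, 0.001, 0.002]
ft_force: [0.2, -0.4, 0.5]
width: 0.0427
```

Call:
apply_moves:
  deltas:
    - {"translation": [0, 0, 0], "turn": [0, 0, 0], "hand": 0.0}
    - {"translation": [0, 0, 0], "turn": [0, 0, 0], "hand": 0.0}
    - {"translation": [0, 0, 0], "turn": [0, 0, 0], "hand": 0.0}

```text
time: 26.35
ee_pos: [0.5292, -0.0335, 0.1126]
eef_rot: [0.547, 0.837, -0.002, -0.001]
ft_force: [-10.3, -4.4, 3.6]
width: 0.0228
```

Call:
apply_moves:
  deltas:
    - {"translation": [0, 0, -0.0004], "turn": [0, 0, -0.1], "hand": 0.0}
    - {"translation": [0, 0, -0.0003], "turn": [0, 0, -0.08], "hand": 0.0}

```text
time: 26.55
ee_pos: [0.5297, -0.0333, 0.1123]
eef_rot: [0.622, 0.783, -0.001, -0.001]
ft_force: [5.8, 0.5, -13.2]
width: 0.0232
```

```bash
python3 -c "
from h import *
st()"
```

```text
t26.55 [ 0.5297 -0.0333  0.1123] jawyaw 0.229 tilt [-0.004 -0.001] w0.0232 F [  5.8   0.5 -13.2] M [-0.01  -1.342  0.091] q [ 0.51  0.25 -0.6   1.79  0.16  1.15  0.08]
```

Call:
apply_moves:
  deltas:
    - {"translation": [0, 0, -0.0003], "turn": [0, 0, -0.08], "hand": 0.0}

```text
time: 26.65
ee_pos: [0.5301, -0.0332, 0.1121]
eef_rot: [0.654, 0.757, -0.001, -0.001]
ft_force: [4.4, -0.8, -9.5]
width: 0.0233
```

```bash
python3 -c "
from h import *
st()"
```

```text
t26.65 [ 0.5301 -0.0332  0.1121] jawyaw 0.146 tilt [-0.003 -0.   ] w0.0233 F [ 4.4 -0.8 -9.5] M [-0.248 -0.901  0.104] q [ 0.5   0.25 -0.59  1.79  0.15  1.15  0.  ]
```

Call:
apply_moves:
  deltas:
    - {"translation": [0.0002, 0, -0.0003], "turn": [0, 0, -0.08], "hand": 0.0}

```text
time: 26.75
ee_pos: [0.5305, -0.0332, 0.1119]
eef_rot: [0.685, 0.729, -0.001, -0.001]
ft_force: [0.2, -1.6, -6.1]
width: 0.0226
```

```bash
python3 -c "
from h import *
st()"
```

```text
t26.75 [ 0.5305 -0.0332  0.1119] jawyaw 0.063 tilt [-0.002 -0.   ] w0.0226 F [ 0.2 -1.6 -6.1] M [-0.241 -0.28   0.179] q [ 0.49  0.25 -0.58  1.79  0.15  1.15 -0.08]
```

Call:
apply_moves:
  deltas:
    - {"translation": [0.0002, 0, -0.0003], "turn": [0, 0, -0.08], "hand": 0.0}

```text
time: 26.85
ee_pos: [0.5309, -0.0332, 0.1118]
eef_rot: [0.714, 0.7, -0.001, -0.001]
ft_force: [0.3, -0.8, -5.8]
width: 0.023
```

```bash
python3 -c "
from h import *
st()"
```

```text
t26.85 [ 0.5309 -0.0332  0.1118] jawyaw -0.020 tilt [-0.002 -0.   ] w0.0230 F [ 0.3 -0.8 -5.8] M [-0.247 -0.319  0.283] q [ 0.48  0.25 -0.57  1.79  0.15  1.14 -0.16]
```

Call:
apply_moves:
  deltas:
    - {"translation": [0, 0, 0], "turn": [0, 0, 0], "hand": 0.05}
    - {"translation": [0, 0, 0], "turn": [0, 0, 0], "hand": 0.05}
    - {"translation": [0, 0, 0.04], "turn": [0, 0, 0], "hand": 0.05}
    - {"translation": [-0.002, 0.003, 0.015], "turn": [0, 0, 0.12], "hand": 0.05}
    - {"translation": [-0.02, 0.028, 0], "turn": [0, 0, 0.14], "hand": 0.05}

```text
time: 27.35
ee_pos: [0.5111, -0.0037, 0.171]
eef_rot: [0.614, 0.789, -0.0, 0.001]
ft_force: [-0.0, 0.4, -0.3]
width: 0.0481
```

Call:
apply_moves:
  deltas:
    - {"translation": [-0.022, 0.032, 0], "turn": [0, 0, 0.14], "hand": 0.05}
    - {"translation": [-0.022, 0.032, 0], "turn": [0, 0, 0.14], "hand": 0.05}
    - {"translation": [-0.012, 0.018, 0], "turn": [0, 0, 0.1], "hand": 0.05}
    - {"translation": [-0.002, 0.004, 0], "turn": [0, 0, 0], "hand": 0.05}

```text
time: 27.75
ee_pos: [0.4514, 0.0889, 0.1749]
eef_rot: [0.439, 0.898, 0.001, 0.004]
ft_force: [-0.6, -0.5, 0.3]
width: 0.0498
```

```bash
python3 -c "
from h import *
st()"
```

```text
t27.75 [0.4514 0.0889 0.1749] jawyaw 0.662 tilt [ 0.009 -0.001] w0.0498 F [-0.6 -0.5  0.3] M [-0.016 -0.22  -0.004] q [ 0.45  0.02 -0.74  1.88  0.02  1.24  0.37]
```

Call:
apply_moves:
  deltas:
    - {"translation": [-0.001, -0.003, -0.015], "turn": [0, 0.008, -0.02], "hand": 0.05}
    - {"translation": [0, 0, -0.03], "turn": [0, 0, 0], "hand": 0.05}
    - {"translation": [0, 0, -0.013], "turn": [0, 0, 0], "hand": 0.045}
    - {"translation": [0, 0, -0.004], "turn": [0, 0, 0], "hand": 0.035}

```text
time: 28.15
ee_pos: [0.4529, 0.0833, 0.111]
eef_rot: [0.453, 0.892, -0.0, 0.002]
ft_force: [0.6, 0.2, 0.8]
width: 0.0429
```

Call:
apply_moves:
  deltas:
    - {"translation": [0, 0, 0], "turn": [0, 0, 0], "hand": 0.0}
    - {"translation": [0, 0, 0], "turn": [0, 0, 0], "hand": 0.0}
    - {"translation": [0, 0, 0], "turn": [0, 0, 0], "hand": 0.0}
  newtons: 60

```text
time: 28.45
ee_pos: [0.4532, 0.0821, 0.111]
eef_rot: [0.454, 0.891, -0.0, 0.001]
ft_force: [-0.4, 0.6, -3.8]
width: 0.0229
```

```bash
python3 -c "
from h import *
st()"
```

```text
t28.45 [0.4532 0.0821 0.111 ] jawyaw 0.627 tilt [ 0.001 -0.001] w0.0229 F [-0.4  0.6 -3.8] M [ 0.214 -0.166 -0.034] q [ 0.44  0.1  -0.74  1.96  0.08  1.11  0.29]
```

Call:
apply_moves:
  deltas:
    - {"translation": [0, 0, -0.0002], "turn": [0, 0, -0.06], "hand": 0.0}

```text
time: 28.55
ee_pos: [0.4529, 0.0818, 0.111]
eef_rot: [0.481, 0.877, -0.001, 0.001]
ft_force: [-2.2, -0.8, -3.6]
width: 0.0228
```

```bash
python3 -c "
from h import *
st()"
```

```text
t28.55 [0.4529 0.0818 0.111 ] jawyaw 0.567 tilt [ 0.001 -0.002] w0.0228 F [-2.2 -0.8 -3.6] M [0.053 0.278 0.213] q [ 0.43  0.1  -0.74  1.96  0.08  1.11  0.23]
```

Call:
apply_moves:
  deltas:
    - {"translation": [0, 0, -0.0002], "turn": [0, 0, -0.05], "hand": 0.0}

```text
time: 28.65
ee_pos: [0.4526, 0.0817, 0.1109]
eef_rot: [0.504, 0.864, -0.001, 0.001]
ft_force: [-0.6, 1.3, -2.6]
width: 0.023
```

```bash
python3 -c "
from h import *
st()"
```

```text
t28.65 [0.4526 0.0817 0.1109] jawyaw 0.515 tilt [-0.    -0.002] w0.0230 F [-0.6  1.3 -2.6] M [-0.004  0.088  0.174] q [ 0.43  0.1  -0.73  1.96  0.08  1.11  0.18]
```

Call:
apply_moves:
  deltas:
    - {"translation": [-0.0002, 0, -0.0002], "turn": [0, 0, -0.06], "hand": 0.0}

```text
time: 28.75
ee_pos: [0.4522, 0.0815, 0.1109]
eef_rot: [0.53, 0.848, -0.001, 0.001]
ft_force: [0.1, 0.4, -4.4]
width: 0.0227
```

```bash
python3 -c "
from h import *
st()"
```

```text
t28.75 [0.4522 0.0815 0.1109] jawyaw 0.453 tilt [-0.    -0.003] w0.0227 F [ 0.1  0.4 -4.4] M [-0.097 -0.24   0.309] q [ 0.43  0.1  -0.73  1.96  0.07  1.11  0.12]
```

Call:
apply_moves:
  deltas:
    - {"translation": [-0.0002, 0, -0.0002], "turn": [0, 0, -0.06], "hand": 0.0}

```text
time: 28.85
ee_pos: [0.4519, 0.0814, 0.1107]
eef_rot: [0.556, 0.831, -0.001, 0.001]
ft_force: [-1.1, -0.6, -4.8]
width: 0.0228
```

```bash
python3 -c "
from h import *
st()"
```

```text
t28.85 [0.4519 0.0814 0.1107] jawyaw 0.390 tilt [-0.001 -0.003] w0.0228 F [-1.1 -0.6 -4.8] M [-0.047 -0.161  0.368] q [ 0.42  0.1  -0.73  1.96  0.07  1.11  0.06]
```

Call:
apply_moves:
  deltas:
    - {"translation": [0, 0, 0], "turn": [0, 0, 0], "hand": 0.05}
    - {"translation": [0, 0, 0], "turn": [0, 0, 0], "hand": 0.05}
    - {"translation": [0, 0, 0.04], "turn": [0, 0, 0], "hand": 0.05}
    - {"translation": [0.005, -0.001, 0.015], "turn": [0, 0.003, -0.08], "hand": 0.05}
    - {"translation": [0.035, -0.006, 0], "turn": [0, 0, -0.1], "hand": 0.05}

```text
time: 29.35
ee_pos: [0.4916, 0.0753, 0.1705]
eef_rot: [0.627, 0.779, -0.002, 0.001]
ft_force: [1.1, 0.2, 0.4]
width: 0.0485
```

Call:
apply_moves:
  deltas:
    - {"translation": [0.04, -0.007, 0], "turn": [0, 0, -0.1], "hand": 0.05}
    - {"translation": [0.04, -0.007, 0], "turn": [0, 0, -0.1], "hand": 0.05}
    - {"translation": [0.04, -0.008, 0], "turn": [0, 0, -0.1], "hand": 0.05}
    - {"translation": [0.028, -0.005, 0], "turn": [0, 0, -0.09], "hand": 0.05}
    - {"translation": [0.005, -0.001, 0], "turn": [0, 0, 0], "hand": 0.05}

```text
time: 29.85
ee_pos: [0.6554, 0.0432, 0.1732]
eef_rot: [0.772, 0.636, 0.0, 0.004]
ft_force: [-1.6, -0.6, -1.0]
width: 0.0499
```

```bash
python3 -c "
from h import *
st()"
```

```text
t29.85 [0.6554 0.0432 0.1732] jawyaw -0.193 tilt [ 0.005 -0.006] w0.0499 F [-1.6 -0.6 -1. ] M [-0.012 -0.002  0.019] q [ 0.28  0.48 -0.59  1.38  0.27  1.36 -0.51]
```

Call:
apply_moves:
  deltas:
    - {"translation": [-0.003, 0, -0.015], "turn": [0.005, 0.004, 0], "hand": 0.05}
    - {"translation": [0, 0, -0.03], "turn": [0, 0, 0], "hand": 0.05}
    - {"translation": [0, 0, -0.01], "turn": [0, 0, 0], "hand": 0.045}
    - {"translation": [0, 0, -0.004], "turn": [0, 0, 0], "hand": 0.035}

```text
time: 30.25
ee_pos: [0.6506, 0.0442, 0.112]
eef_rot: [0.769, 0.639, 0.001, 0.0]
ft_force: [-0.3, -0.2, 0.5]
width: 0.0425
```

Call:
apply_moves:
  deltas:
    - {"translation": [0, 0, 0], "turn": [0, 0, 0], "hand": 0.0}
    - {"translation": [0, 0, 0], "turn": [0, 0, 0], "hand": 0.0}
    - {"translation": [0, 0, 0], "turn": [0, 0, 0], "hand": 0.0}

```text
time: 30.55
ee_pos: [0.6552, 0.0429, 0.1132]
eef_rot: [0.769, 0.639, 0.006, 0.004]
ft_force: [11.4, 1.0, -15.9]
width: 0.0229
```

Call:
apply_moves:
  deltas:
    - {"translation": [0, 0, -0.0001], "turn": [0, 0, -0.04], "hand": 0.0}

```text
time: 30.65
ee_pos: [0.6553, 0.0429, 0.113]
eef_rot: [0.782, 0.623, 0.006, 0.004]
ft_force: [-3.4, 1.0, -6.9]
width: 0.0229
```

```bash
python3 -c "
from h import *
st()"
```

```text
t30.65 [0.6553 0.0429 0.113 ] jawyaw -0.225 tilt [0.014 0.001] w0.0229 F [-3.4  1.  -6.9] M [0.379 1.195 0.387] q [ 0.29  0.51 -0.58  1.47  0.29  1.23 -0.55]
```

Call:
apply_moves:
  deltas:
    - {"translation": [0, 0, -0.0001], "turn": [0, 0, -0.03], "hand": 0.0}

```text
time: 30.75
ee_pos: [0.6552, 0.0429, 0.113]
eef_rot: [0.791, 0.611, 0.006, 0.004]
ft_force: [1.8, -0.8, -6.7]
width: 0.0228
```

```bash
python3 -c "
from h import *
st()"
```

```text
t30.75 [0.6552 0.0429 0.113 ] jawyaw -0.256 tilt [0.014 0.001] w0.0228 F [ 1.8 -0.8 -6.7] M [ 0.012 -0.252  0.352] q [ 0.28  0.51 -0.57  1.47  0.29  1.23 -0.58]
```

Call:
apply_moves:
  deltas:
    - {"translation": [0, 0, -0.0001], "turn": [0, 0, -0.05], "hand": 0.0}

```text
time: 30.85
ee_pos: [0.6551, 0.0429, 0.113]
eef_rot: [0.807, 0.591, 0.006, 0.004]
ft_force: [3.5, -0.5, -8.8]
width: 0.0225
```

```bash
python3 -c "
from h import *
st()"
```

```text
t30.85 [0.6551 0.0429 0.113 ] jawyaw -0.307 tilt [ 0.014 -0.   ] w0.0225 F [ 3.5 -0.5 -8.8] M [ 0.036 -0.534  0.384] q [ 0.27  0.51 -0.56  1.47  0.28  1.23 -0.63]
```

Call:
apply_moves:
  deltas:
    - {"translation": [0, 0, 0], "turn": [0, 0, 0], "hand": 0.05}
    - {"translation": [0, 0, 0], "turn": [0, 0, 0], "hand": 0.05}
    - {"translation": [0, 0, 0.04], "turn": [0, -0.01, 0], "hand": 0.05}
    - {"translation": [-0.002, 0.003, 0.013], "turn": [0, 0, 0.12], "hand": 0.05}
    - {"translation": [-0.015, 0.023, 0], "turn": [0, 0, 0.13], "hand": 0.05}

```text
time: 31.35
ee_pos: [0.6397, 0.0659, 0.1711]
eef_rot: [0.725, 0.688, 0.011, 0.008]
ft_force: [-0.7, -0.3, -0.8]
width: 0.0485
```

Call:
apply_moves:
  deltas:
    - {"translation": [-0.016, 0.025, 0], "turn": [0, 0, 0.135], "hand": 0.05}
    - {"translation": [-0.016, 0.025, 0], "turn": [0, 0, 0.135], "hand": 0.05}
    - {"translation": [-0.016, 0.025, 0], "turn": [0, 0, 0.135], "hand": 0.05}
    - {"translation": [-0.013, 0.02, 0], "turn": [0, 0, 0.12], "hand": 0.05}
    - {"translation": [-0.001, 0.002, 0], "turn": [0, 0, 0.05], "hand": 0.05}

```text
time: 31.85
ee_pos: [0.5751, 0.1708, 0.1785]
eef_rot: [0.484, 0.875, 0.017, 0.008]
ft_force: [0.7, 1.1, -0.3]
width: 0.05
```

```bash
python3 -c "
from h import *
st()"
```

```text
t31.85 [0.5751 0.1708 0.1785] jawyaw 0.559 tilt [0.03  0.022] w0.0500 F [ 0.7  1.1 -0.3] M [-0.031 -0.116 -0.01 ] q [ 0.28  0.36 -0.8   1.56  0.26  1.29  0.01]
```

```bash
python3 - <<'E'
from h import *
t=camera("top")[145:290,225:375];c=calibration("wrist");np.save("wc2.npy",c,allow_pickle=True);w=camera("wrist");s=camera("scene")[190:340,240:420]
a=np.hstack([cv2.resize(t,(400,386),interpolation=cv2.INTER_CUBIC),cv2.resize(s,(400,386),interpolation=cv2.INTER_CUBIC)])
b=np.hstack([cv2.resize(w,(284,213)),np.zeros((213,516,3),np.uint8)])
cv2.imwrite("pics/w_full5.png",w[:,:,::-1]);cv2.imwrite("pics/c5.png",np.vstack([a,b])[:,:,::-1])
E
```

```text
(no output)
```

View pics/c5.png

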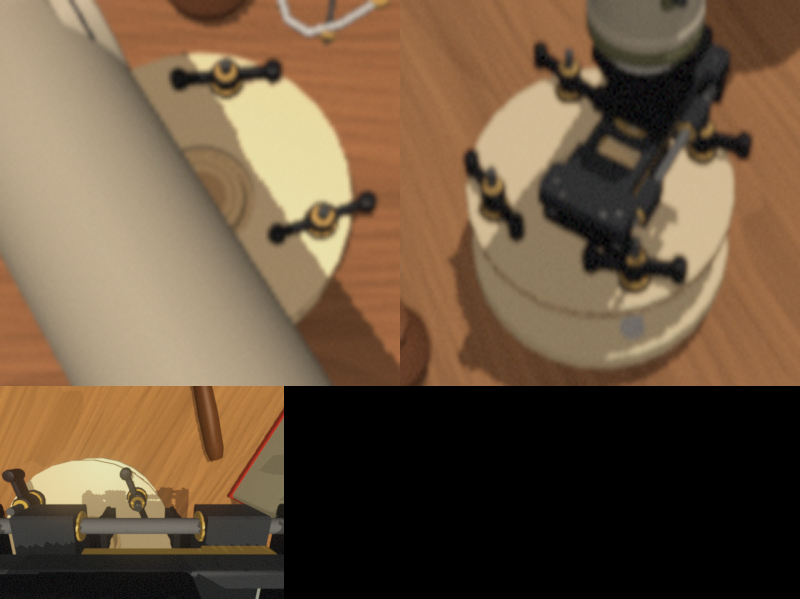

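```bash
python3 - <<'E'
from h import *
c=calibration("top");f=lambda u,v:((u+.5)/2.667-.5+225,(v+.5)/2.667-.5+145)
for n,p,q in(("far",(179,79),(273,70)),("right",(277,234),(366,202))):
    a,b=ray(c,*f(*p),.154),ray(c,*f(*q),.154);d=b-a;print(n,np.arctan2(d[1],d[0]).round(3),((a+b)/2).round(4),np.linalg.norm(d).round(3))
st()
E
```

```text
far -1.465 [0.6502 0.042 ] 0.08
right -1.216 [ 0.5272 -0.038 ] 0.079
t32.00 [0.5771 0.167  0.1779] jawyaw 0.548 tilt [0.03  0.021] w0.0499 F [ 0.4 -0.8 -0.1] M [-0.045 -0.125  0.024] q [ 0.28  0.37 -0.79  1.56  0.26  1.29  0.01]
```

Call:
apply_moves:
  deltas:
    - {"translation": [-0.003, 0.001, -0.015], "turn": [-0.02, 0.028, -0.01], "hand": 0.05}
    - {"translation": [0, 0, -0.03], "turn": [0, 0, 0], "hand": 0.05}
    - {"translation": [0, 0, -0.014], "turn": [0, 0, 0], "hand": 0.045}
    - {"translation": [0, 0, -0.004], "turn": [0, 0, 0], "hand": 0.035}

```text
time: 32.4
ee_pos: [0.5771, 0.1647, 0.1154]
eef_rot: [0.499, 0.867, 0.001, 0.003]
ft_force: [0.2, -0.3, -0.8]
width: 0.0426
```

Call:
apply_moves:
  deltas:
    - {"translation": [0, 0, 0], "turn": [0, 0, 0], "hand": 0.0}
    - {"translation": [0, 0, 0], "turn": [0, 0, 0], "hand": 0.0}
    - {"translation": [0, 0, 0], "turn": [0, 0, 0], "hand": 0.0}

```text
time: 32.7
ee_pos: [0.5768, 0.1633, 0.1164]
eef_rot: [0.5, 0.866, 0.0, 0.002]
ft_force: [-3.3, -0.4, -6.8]
width: 0.0225
```

Call:
apply_moves:
  deltas:
    - {"translation": [0, 0, -0.0001], "turn": [0, 0, -0.05], "hand": 0.0}

```text
time: 32.8
ee_pos: [0.5766, 0.1631, 0.1164]
eef_rot: [0.522, 0.853, -0.0, 0.002]
ft_force: [2.3, 1.0, -9.1]
width: 0.0223
```

```bash
python3 -c "
from h import *
st()"
```

```text
t32.80 [0.5766 0.1631 0.1164] jawyaw 0.473 tilt [ 0.004 -0.003] w0.0223 F [ 2.3  1.  -9.1] M [ 0.377 -0.598  0.274] q [ 0.24  0.44 -0.75  1.61  0.32  1.22 -0.1 ]
```

Call:
apply_moves:
  deltas:
    - {"translation": [0, 0, -0.0001], "turn": [0, 0, -0.05], "hand": 0.0}

```text
time: 32.9
ee_pos: [0.5763, 0.163, 0.1163]
eef_rot: [0.544, 0.839, -0.0, 0.002]
ft_force: [0.2, 0.3, -6.8]
width: 0.0223
```

```bash
python3 -c "
from h import *
st()"
```

```text
t32.90 [0.5763 0.163  0.1163] jawyaw 0.422 tilt [ 0.003 -0.003] w0.0223 F [ 0.2  0.3 -6.8] M [ 0.057 -0.3    0.257] q [ 0.23  0.43 -0.75  1.61  0.31  1.22 -0.15]
```

Call:
apply_moves:
  deltas:
    - {"translation": [-0.0003, -0.0002, -0.0002], "turn": [0, 0, -0.06], "hand": 0.0}

```text
time: 33.0
ee_pos: [0.576, 0.1628, 0.1162]
eef_rot: [0.569, 0.822, -0.0, 0.002]
ft_force: [1.3, 0.9, -6.3]
width: 0.0225
```

```bash
python3 -c "
from h import *
st()"
```

```text
t33.00 [0.576  0.1628 0.1162] jawyaw 0.360 tilt [ 0.003 -0.003] w0.0225 F [ 1.3  0.9 -6.3] M [ 0.232 -0.529  0.39 ] q [ 0.23  0.43 -0.74  1.61  0.31  1.22 -0.21]
```

Call:
apply_moves:
  deltas:
    - {"translation": [-0.0003, -0.0002, -0.0002], "turn": [0, 0, -0.06], "hand": 0.0}

```text
time: 33.1
ee_pos: [0.5757, 0.1627, 0.1161]
eef_rot: [0.594, 0.804, -0.0, 0.002]
ft_force: [1.3, 1.0, -5.7]
width: 0.0226
```

```bash
python3 -c "
from h import *
st()"
```

```text
t33.10 [0.5757 0.1627 0.1161] jawyaw 0.298 tilt [ 0.003 -0.003] w0.0226 F [ 1.3  1.  -5.7] M [ 0.149 -0.462  0.36 ] q [ 0.22  0.43 -0.72  1.61  0.3   1.22 -0.27]
```

Call:
apply_moves:
  deltas:
    - {"translation": [0, 0, 0], "turn": [0, 0, 0], "hand": 0.05}
    - {"translation": [0, 0, 0], "turn": [0, 0, 0], "hand": 0.05}
    - {"translation": [0, 0, 0.04], "turn": [0, 0, 0], "hand": 0.05}
    - {"translation": [-0.001, -0.005, 0.013], "turn": [0, 0, -0.06], "hand": 0.05}
    - {"translation": [-0.008, -0.035, 0], "turn": [0, 0, -0.06], "hand": 0.05}

```text
time: 33.6
ee_pos: [0.5669, 0.1275, 0.1738]
eef_rot: [0.638, 0.77, 0.002, 0.002]
ft_force: [-0.8, 0.0, -0.7]
width: 0.0483
```

Call:
apply_moves:
  deltas:
    - {"translation": [-0.009, -0.04, 0], "turn": [0, 0, -0.06], "hand": 0.05}
    - {"translation": [-0.009, -0.04, 0], "turn": [0, 0, -0.06], "hand": 0.05}
    - {"translation": [-0.008, -0.039, 0], "turn": [0, 0, -0.06], "hand": 0.05}
    - {"translation": [-0.007, -0.032, 0], "turn": [0, 0, -0.03], "hand": 0.05}
    - {"translation": [-0.002, -0.008, 0], "turn": [0, 0, 0], "hand": 0.05}

```text
time: 34.1
ee_pos: [0.5317, -0.0396, 0.1789]
eef_rot: [0.717, 0.697, 0.004, 0.006]
ft_force: [-0.3, 0.4, -0.3]
width: 0.05
```

```bash
python3 -c "
from h import *
st()"
```

```text
t34.10 [ 0.5317 -0.0396  0.1789] jawyaw -0.028 tilt [ 0.014 -0.003] w0.0500 F [-0.3  0.4 -0.3] M [ 0.019 -0.102  0.007] q [ 0.55  0.18 -0.62  1.72  0.12  1.26 -0.13]
```

Call:
apply_moves:
  deltas:
    - {"translation": [0, 0.003, -0.015], "turn": [0.003, 0.013, 0], "hand": 0.05}
    - {"translation": [0, 0, -0.03], "turn": [0, 0, 0], "hand": 0.05}
    - {"translation": [0, 0, -0.014], "turn": [0, 0, 0], "hand": 0.045}
    - {"translation": [0, 0, -0.004], "turn": [0, 0, 0], "hand": 0.035}

```text
time: 34.5
ee_pos: [0.5333, -0.0343, 0.1147]
eef_rot: [0.715, 0.699, 0.002, 0.001]
ft_force: [0.4, -0.6, 0.0]
width: 0.0428
```

Call:
apply_moves:
  deltas:
    - {"translation": [0, 0, 0], "turn": [0, 0, 0], "hand": 0.0}
    - {"translation": [0, 0, 0], "turn": [0, 0, 0], "hand": 0.0}
    - {"translation": [0, 0, 0], "turn": [0, 0, 0], "hand": 0.0}

```text
time: 34.8
ee_pos: [0.531, -0.0321, 0.1145]
eef_rot: [0.714, 0.7, -0.001, -0.001]
ft_force: [-10.8, -2.8, -0.6]
width: 0.0225
```

Call:
apply_moves:
  deltas:
    - {"translation": [0, 0, -0.0001], "turn": [0, 0, -0.05], "hand": 0.0}

```text
time: 34.9
ee_pos: [0.531, -0.0322, 0.1146]
eef_rot: [0.731, 0.682, -0.001, -0.001]
ft_force: [8.8, -0.7, -11.6]
width: 0.0227
```

```bash
python3 -c "
from h import *
st()"
```

```text
t34.90 [ 0.531  -0.0322  0.1146] jawyaw -0.069 tilt [-0.003  0.001] w0.0227 F [  8.8  -0.7 -11.6] M [-0.273 -2.152  0.328] q [ 0.52  0.25 -0.61  1.79  0.16  1.15 -0.22]
```

Call:
apply_moves:
  deltas:
    - {"translation": [0, 0, -0.0001], "turn": [0, 0, -0.04], "hand": 0.0}

```text
time: 35.0
ee_pos: [0.5313, -0.0322, 0.1145]
eef_rot: [0.745, 0.667, -0.001, -0.001]
ft_force: [4.5, -0.2, -10.3]
width: 0.0225
```

```bash
python3 -c "
from h import *
st()"
```

```text
t35.00 [ 0.5313 -0.0322  0.1145] jawyaw -0.110 tilt [-0.002  0.   ] w0.0225 F [  4.5  -0.2 -10.3] M [-0.167 -1.093  0.371] q [ 0.51  0.25 -0.61  1.79  0.16  1.15 -0.26]
```

Call:
apply_moves:
  deltas:
    - {"translation": [0, 0, 0], "turn": [0, 0, 0], "hand": 0.05}
    - {"translation": [0, 0, 0], "turn": [0, 0, 0], "hand": 0.05}
    - {"translation": [0, 0, 0.04], "turn": [0, 0, 0], "hand": 0.05}
    - {"translation": [-0.002, 0.003, 0.015], "turn": [0, 0, 0.1], "hand": 0.05}
    - {"translation": [-0.02, 0.028, 0], "turn": [0, 0, 0.1], "hand": 0.05}

```text
time: 35.5
ee_pos: [0.5112, -0.0032, 0.1736]
eef_rot: [0.673, 0.739, -0.0, 0.0]
ft_force: [-0.3, 0.7, 0.1]
width: 0.0486
```

Call:
apply_moves:
  deltas:
    - {"translation": [-0.022, 0.032, 0], "turn": [0, 0, 0.1], "hand": 0.05}
    - {"translation": [-0.022, 0.032, 0], "turn": [0, 0, 0.1], "hand": 0.05}
    - {"translation": [-0.012, 0.018, 0], "turn": [0, 0, 0.08], "hand": 0.05}
    - {"translation": [-0.002, 0.004, 0], "turn": [0, 0, 0], "hand": 0.05}

```text
time: 35.9
ee_pos: [0.4515, 0.0893, 0.1777]
eef_rot: [0.554, 0.832, 0.002, 0.003]
ft_force: [1.2, -0.2, -0.3]
width: 0.0501
```

```bash
python3 -c "
from h import *
st()"
```

```text
t35.90 [0.4515 0.0893 0.1777] jawyaw 0.396 tilt [ 0.007 -0.001] w0.0501 F [ 1.2 -0.2 -0.3] M [ 0.002 -0.167  0.057] q [ 0.47  0.02 -0.76  1.88  0.02  1.24  0.1 ]
```

Call:
apply_moves:
  deltas:
    - {"translation": [-0.001, -0.002, -0.015], "turn": [0, 0.007, -0.01], "hand": 0.05}
    - {"translation": [0, 0, -0.03], "turn": [0, 0, 0], "hand": 0.05}
    - {"translation": [0, 0, -0.013], "turn": [0, 0, 0], "hand": 0.045}
    - {"translation": [0, 0, -0.005], "turn": [0, 0, 0], "hand": 0.035}

```text
time: 36.3
ee_pos: [0.4529, 0.0848, 0.113]
eef_rot: [0.562, 0.827, 0.0, 0.002]
ft_force: [0.1, -0.3, -0.4]
width: 0.0428
```

Call:
apply_moves:
  deltas:
    - {"translation": [0, 0, 0], "turn": [0, 0, 0], "hand": 0.0}
    - {"translation": [0, 0, 0], "turn": [0, 0, 0], "hand": 0.0}
    - {"translation": [0, 0, 0], "turn": [0, 0, 0], "hand": 0.0}

```text
time: 36.6
ee_pos: [0.4511, 0.083, 0.1123]
eef_rot: [0.564, 0.826, -0.002, -0.001]
ft_force: [-10.4, -2.1, 1.0]
width: 0.0226
```

Call:
apply_moves:
  deltas:
    - {"translation": [0, 0, -0.0001], "turn": [0, 0, -0.05], "hand": 0.0}

```text
time: 36.7
ee_pos: [0.4507, 0.0829, 0.1124]
eef_rot: [0.584, 0.812, -0.002, -0.001]
ft_force: [2.8, 2.0, -7.4]
width: 0.0225
```

```bash
python3 -c "
from h import *
st()"
```

```text
t36.70 [0.4507 0.0829 0.1124] jawyaw 0.323 tilt [-0.004 -0.003] w0.0225 F [ 2.8  2.  -7.4] M [ 0.513 -0.961  0.372] q [ 0.45  0.1  -0.76  1.96  0.08  1.12 -0.01]
```

Call:
apply_moves:
  deltas:
    - {"translation": [-0.0002, 0, -0.0001], "turn": [0, 0, -0.04], "hand": 0.0}

```text
time: 36.8
ee_pos: [0.4506, 0.0829, 0.1124]
eef_rot: [0.601, 0.799, -0.002, -0.001]
ft_force: [3.5, 0.3, -10.6]
width: 0.0226
```

```bash
python3 -c "
from h import *
st()"
```

```text
t36.80 [0.4506 0.0829 0.1124] jawyaw 0.282 tilt [-0.004 -0.002] w0.0226 F [  3.5   0.3 -10.6] M [ 0.198 -0.855  0.327] q [ 0.45  0.1  -0.76  1.96  0.08  1.12 -0.06]
```

Call:
apply_moves:
  deltas:
    - {"translation": [0, 0, 0], "turn": [0, 0, 0], "hand": 0.05}
    - {"translation": [0, 0, 0], "turn": [0, 0, 0], "hand": 0.05}
    - {"translation": [0, 0, 0.04], "turn": [0, 0, 0], "hand": 0.05}
    - {"translation": [0.005, -0.001, 0.015], "turn": [0, 0.003, -0.09], "hand": 0.05}
    - {"translation": [0.035, -0.006, 0], "turn": [0, 0, -0.11], "hand": 0.05}

```text
time: 37.3
ee_pos: [0.4904, 0.0764, 0.1725]
eef_rot: [0.677, 0.736, -0.002, -0.001]
ft_force: [0.7, 0.6, 0.2]
width: 0.0485
```

Call:
apply_moves:
  deltas:
    - {"translation": [0.04, -0.007, 0], "turn": [0, 0, -0.11], "hand": 0.05}
    - {"translation": [0.04, -0.007, 0], "turn": [0, 0, -0.11], "hand": 0.05}
    - {"translation": [0.04, -0.008, 0], "turn": [0, 0, -0.1], "hand": 0.05}
    - {"translation": [0.028, -0.005, 0], "turn": [0, 0, -0.08], "hand": 0.05}
    - {"translation": [0.005, -0.001, 0], "turn": [0, 0, 0], "hand": 0.05}

```text
time: 37.8
ee_pos: [0.6542, 0.0437, 0.1757]
eef_rot: [0.817, 0.577, -0.001, 0.002]
ft_force: [-0.2, -0.3, -0.3]
width: 0.0499
```

```bash
python3 -c "
from h import *
st()"
```

```text
t37.80 [0.6542 0.0437 0.1757] jawyaw -0.340 tilt [ 0.002 -0.004] w0.0499 F [-0.2 -0.3 -0.3] M [ 0.044 -0.085 -0.007] q [ 0.3   0.48 -0.62  1.38  0.28  1.37 -0.66]
```

Call:
apply_moves:
  deltas:
    - {"translation": [-0.001, 0, -0.015], "turn": [0.005, 0.004, 0], "hand": 0.05}
    - {"translation": [0, 0, -0.03], "turn": [0, 0, 0], "hand": 0.05}
    - {"translation": [0, 0, -0.01], "turn": [0, 0, 0], "hand": 0.045}
    - {"translation": [0, 0, -0.004], "turn": [0, 0, 0], "hand": 0.035}

```text
time: 38.2
ee_pos: [0.6519, 0.0443, 0.1147]
eef_rot: [0.815, 0.58, -0.0, -0.001]
ft_force: [-0.0, -0.4, -0.7]
width: 0.0428
```

Call:
apply_moves:
  deltas:
    - {"translation": [0, 0, 0], "turn": [0, 0, 0], "hand": 0.0}
    - {"translation": [0, 0, 0], "turn": [0, 0, 0], "hand": 0.0}
    - {"translation": [0, 0, 0], "turn": [0, 0, 0], "hand": 0.0}

```text
time: 38.5
ee_pos: [0.6547, 0.0428, 0.1161]
eef_rot: [0.815, 0.58, 0.003, 0.001]
ft_force: [13.3, 0.7, -16.5]
width: 0.0227
```

Call:
apply_moves:
  deltas:
    - {"translation": [0, 0, -0.0001], "turn": [0, 0, -0.04], "hand": 0.0}

```text
time: 38.6
ee_pos: [0.6549, 0.0428, 0.1159]
eef_rot: [0.826, 0.563, 0.003, 0.001]
ft_force: [-2.7, 2.4, -6.6]
width: 0.0225
```

```bash
python3 -c "
from h import *
st()"
```

```text
t38.60 [0.6549 0.0428 0.1159] jawyaw -0.374 tilt [0.007 0.002] w0.0225 F [-2.7  2.4 -6.6] M [0.596 0.9   0.447] q [ 0.3   0.52 -0.6   1.46  0.3   1.25 -0.7 ]
```

Call:
apply_moves:
  deltas:
    - {"translation": [0, 0, -0.0001], "turn": [0, 0, -0.03], "hand": 0.0}

```text
time: 38.7
ee_pos: [0.6548, 0.0428, 0.1158]
eef_rot: [0.835, 0.551, 0.003, 0.001]
ft_force: [0.8, -1.2, -6.7]
width: 0.0223
```

```bash
python3 -c "
from h import *
st()"
```

```text
t38.70 [0.6548 0.0428 0.1158] jawyaw -0.405 tilt [0.007 0.001] w0.0223 F [ 0.8 -1.2 -6.7] M [ 0.027 -0.104  0.445] q [ 0.3   0.52 -0.6   1.46  0.3   1.25 -0.73]
```

Call:
apply_moves:
  deltas:
    - {"translation": [0, 0, 0], "turn": [0, 0, 0], "hand": 0.05}
    - {"translation": [0, 0, 0], "turn": [0, 0, 0], "hand": 0.05}
    - {"translation": [0, 0, 0.04], "turn": [0, 0.006, 0], "hand": 0.05}
    - {"translation": [-0.002, 0.003, 0.013], "turn": [0, 0, 0.1], "hand": 0.05}
    - {"translation": [-0.015, 0.023, 0], "turn": [0, 0, 0.1], "hand": 0.05}

```text
time: 39.2
ee_pos: [0.6394, 0.0655, 0.1737]
eef_rot: [0.776, 0.631, 0.001, 0.002]
ft_force: [0.9, 0.2, 0.1]
width: 0.0487
```

Call:
apply_moves:
  deltas:
    - {"translation": [-0.016, 0.025, 0], "turn": [0, 0, 0.11], "hand": 0.05}
    - {"translation": [-0.016, 0.025, 0], "turn": [0, 0, 0.11], "hand": 0.05}
    - {"translation": [-0.016, 0.025, 0], "turn": [0, 0, 0.11], "hand": 0.05}
    - {"translation": [-0.013, 0.02, 0], "turn": [0, 0, 0.1], "hand": 0.05}
    - {"translation": [-0.001, 0.002, 0], "turn": [0, 0, 0.03], "hand": 0.05}

```text
time: 39.7
ee_pos: [0.5752, 0.1701, 0.1807]
eef_rot: [0.6, 0.8, 0.006, 0.004]
ft_force: [-0.2, -0.3, 0.4]
width: 0.05
```

```bash
python3 -c "
from h import *
st()"
```

```text
t39.70 [0.5752 0.1701 0.1807] jawyaw 0.283 tilt [0.013 0.005] w0.0500 F [-0.2 -0.3  0.4] M [-0.001 -0.065  0.067] q [ 0.27  0.38 -0.8   1.54  0.28  1.32 -0.28]
```

Call:
apply_moves:
  deltas:
    - {"translation": [-0.004, 0.002, -0.015], "turn": [-0.012, 0.012, 0], "hand": 0.05}
    - {"translation": [-0.001, 0.001, -0.03], "turn": [0, 0, 0], "hand": 0.05}
    - {"translation": [0, 0, -0.014], "turn": [0, 0, 0], "hand": 0.045}
    - {"translation": [0, 0, -0.004], "turn": [0, 0, 0], "hand": 0.035}

```text
time: 40.1
ee_pos: [0.5717, 0.1716, 0.1164]
eef_rot: [0.602, 0.798, -0.003, 0.005]
ft_force: [0.9, -0.1, -0.5]
width: 0.0428
```

Call:
apply_moves:
  deltas:
    - {"translation": [0, 0, 0], "turn": [0, 0, 0], "hand": 0.0}
    - {"translation": [0, 0, 0], "turn": [0, 0, 0], "hand": 0.0}
    - {"translation": [0, 0, 0], "turn": [0, 0, 0], "hand": 0.0}

```text
time: 40.4
ee_pos: [0.5731, 0.1706, 0.1166]
eef_rot: [0.603, 0.797, -0.002, 0.005]
ft_force: [3.8, 2.9, -9.0]
width: 0.0228
```

Call:
apply_moves:
  deltas:
    - {"translation": [0, 0, -0.0001], "turn": [0, 0, -0.04], "hand": 0.0}

```text
time: 40.5
ee_pos: [0.5733, 0.1707, 0.1165]
eef_rot: [0.619, 0.785, -0.002, 0.004]
ft_force: [-0.2, 1.4, -7.2]
width: 0.0226
```

```bash
python3 -c "
from h import *
st()"
```

```text
t40.50 [0.5733 0.1707 0.1165] jawyaw 0.235 tilt [ 0.004 -0.009] w0.0226 F [-0.2  1.4 -7.2] M [0.231 0.012 0.446] q [ 0.23  0.44 -0.77  1.61  0.33  1.23 -0.37]
```

Call:
apply_moves:
  deltas:
    - {"translation": [0, 0, -0.0001], "turn": [0, 0, -0.04], "hand": 0.0}

```text
time: 40.6
ee_pos: [0.5733, 0.1707, 0.1164]
eef_rot: [0.635, 0.772, -0.002, 0.004]
ft_force: [1.3, 0.4, -6.1]
width: 0.0226
```

```bash
python3 -c "
from h import *
st()"
```

```text
t40.60 [0.5733 0.1707 0.1164] jawyaw 0.194 tilt [ 0.004 -0.009] w0.0226 F [ 1.3  0.4 -6.1] M [ 0.171 -0.273  0.458] q [ 0.23  0.44 -0.76  1.61  0.33  1.22 -0.41]
```

Call:
apply_moves:
  deltas:
    - {"translation": [0, 0, 0], "turn": [0, 0, 0], "hand": 0.05}
    - {"translation": [0, 0, 0], "turn": [0, 0, 0], "hand": 0.05}
    - {"translation": [0, 0, 0.04], "turn": [0, 0, 0], "hand": 0.05}
    - {"translation": [-0.001, -0.005, 0.013], "turn": [0, 0, -0.06], "hand": 0.05}
    - {"translation": [-0.007, -0.035, 0], "turn": [0, 0, -0.06], "hand": 0.05}

```text
time: 41.1
ee_pos: [0.5656, 0.135, 0.1737]
eef_rot: [0.678, 0.735, -0.0, 0.004]
ft_force: [0.7, -0.1, -1.7]
width: 0.0482
```

Call:
apply_moves:
  deltas:
    - {"translation": [-0.009, -0.041, 0], "turn": [0, 0, -0.06], "hand": 0.05}
    - {"translation": [-0.008, -0.041, 0], "turn": [0, 0, -0.06], "hand": 0.05}
    - {"translation": [-0.008, -0.04, 0], "turn": [0, 0, -0.06], "hand": 0.05}
    - {"translation": [-0.007, -0.033, 0], "turn": [0, 0, -0.03], "hand": 0.05}
    - {"translation": [-0.002, -0.008, 0], "turn": [0, 0, 0], "hand": 0.05}

```text
time: 41.6
ee_pos: [0.5311, -0.0363, 0.1784]
eef_rot: [0.754, 0.656, 0.001, 0.007]
ft_force: [0.0, 0.0, -0.6]
width: 0.05
```

```bash
python3 -c "
from h import *
st()"
```

```text
t41.60 [ 0.5311 -0.0363  0.1784] jawyaw -0.139 tilt [ 0.011 -0.009] w0.0500 F [ 0.   0.  -0.6] M [-0.013 -0.087 -0.066] q [ 0.57  0.19 -0.66  1.72  0.13  1.26 -0.26]
```

Call:
apply_moves:
  deltas:
    - {"translation": [0, 0.001, -0.015], "turn": [0.003, 0.013, 0], "hand": 0.05}
    - {"translation": [0, 0, -0.03], "turn": [0, 0, 0], "hand": 0.05}
    - {"translation": [0, 0, -0.014], "turn": [0, 0, 0], "hand": 0.045}
    - {"translation": [0, 0, -0.004], "turn": [0, 0, 0], "hand": 0.035}

```text
time: 42.0
ee_pos: [0.5325, -0.0333, 0.1141]
eef_rot: [0.753, 0.658, -0.001, 0.002]
ft_force: [-0.0, 0.5, -0.5]
width: 0.0427
```

Call:
apply_moves:
  deltas:
    - {"translation": [0, 0, 0], "turn": [0, 0, 0], "hand": 0.0}
    - {"translation": [0, 0, 0], "turn": [0, 0, 0], "hand": 0.0}
    - {"translation": [0, 0, 0], "turn": [0, 0, 0], "hand": 0.0}

```text
time: 42.3
ee_pos: [0.5317, -0.0308, 0.1141]
eef_rot: [0.752, 0.659, -0.002, 0.001]
ft_force: [-4.0, -1.7, -3.7]
width: 0.0225
```

Call:
apply_moves:
  deltas:
    - {"translation": [0, 0, -0.0001], "turn": [0, 0, -0.04], "hand": 0.0}

```text
time: 42.4
ee_pos: [0.5318, -0.0309, 0.1142]
eef_rot: [0.765, 0.644, -0.002, 0.001]
ft_force: [5.2, -1.6, -10.6]
width: 0.0224
```

```bash
python3 -c "
from h import *
st()"
```

```text
t42.40 [ 0.5318 -0.0309  0.1142] jawyaw -0.171 tilt [-0.002 -0.005] w0.0224 F [  5.2  -1.6 -10.6] M [-0.393 -1.488  0.461] q [ 0.54  0.26 -0.65  1.78  0.18  1.16 -0.34]
```

Call:
apply_moves:
  deltas:
    - {"translation": [0, 0, -0.0001], "turn": [0, 0, -0.03], "hand": 0.0}

```text
time: 42.5
ee_pos: [0.5321, -0.0309, 0.1141]
eef_rot: [0.775, 0.632, -0.002, 0.001]
ft_force: [3.5, -1.6, -8.8]
width: 0.0223
```

```bash
python3 -c "
from h import *
st()"
```

```text
t42.50 [ 0.5321 -0.0309  0.1141] jawyaw -0.202 tilt [-0.002 -0.005] w0.0223 F [ 3.5 -1.6 -8.8] M [-0.176 -0.896  0.4  ] q [ 0.54  0.26 -0.65  1.78  0.18  1.16 -0.37]
```

Call:
apply_moves:
  deltas:
    - {"translation": [0, 0, 0], "turn": [0, 0, 0], "hand": 0.05}
    - {"translation": [0, 0, 0], "turn": [0, 0, 0], "hand": 0.05}
    - {"translation": [0, 0, 0.04], "turn": [0, 0, 0], "hand": 0.05}
    - {"translation": [-0.002, 0.003, 0.015], "turn": [0, 0, 0.09], "hand": 0.05}
    - {"translation": [-0.02, 0.028, 0], "turn": [0, 0, 0.1], "hand": 0.05}

```text
time: 43.0
ee_pos: [0.5117, -0.0021, 0.1729]
eef_rot: [0.711, 0.703, -0.002, 0.002]
ft_force: [0.4, 1.0, 0.3]
width: 0.0485
```

Call:
apply_moves:
  deltas:
    - {"translation": [-0.022, 0.032, 0], "turn": [0, 0, 0.1], "hand": 0.05}
    - {"translation": [-0.022, 0.032, 0], "turn": [0, 0, 0.09], "hand": 0.05}
    - {"translation": [-0.012, 0.018, 0], "turn": [0, 0, 0.065], "hand": 0.05}
    - {"translation": [-0.003, 0.004, 0], "turn": [0, 0, 0], "hand": 0.05}

```text
time: 43.4
ee_pos: [0.4507, 0.0902, 0.1766]
eef_rot: [0.609, 0.793, 0.0, 0.005]
ft_force: [0.8, 0.2, 0.9]
width: 0.0499
```

```bash
python3 -c "
from h import *
st()"
```

```text
t43.40 [0.4507 0.0902 0.1766] jawyaw 0.262 tilt [ 0.008 -0.005] w0.0499 F [0.8 0.2 0.9] M [-0.052 -0.105 -0.014] q [ 0.51  0.02 -0.81  1.88  0.02  1.24 -0.04]
```

Call:
apply_moves:
  deltas:
    - {"translation": [-0.002, -0.001, -0.015], "turn": [0, 0.007, -0.01], "hand": 0.05}
    - {"translation": [0, 0, -0.03], "turn": [0, 0, 0], "hand": 0.05}
    - {"translation": [0, 0, -0.013], "turn": [0, 0, 0], "hand": 0.045}
    - {"translation": [0, 0, -0.005], "turn": [0, 0, 0], "hand": 0.035}

```text
time: 43.8
ee_pos: [0.4507, 0.0869, 0.1117]
eef_rot: [0.616, 0.788, -0.001, 0.003]
ft_force: [-0.3, 0.1, 0.4]
width: 0.043
```

Call:
apply_moves:
  deltas:
    - {"translation": [0, 0, 0], "turn": [0, 0, 0], "hand": 0.0}
    - {"translation": [0, 0, 0], "turn": [0, 0, 0], "hand": 0.0}
    - {"translation": [0, 0, 0], "turn": [0, 0, 0], "hand": 0.0}

```text
time: 44.1
ee_pos: [0.4499, 0.0857, 0.1114]
eef_rot: [0.617, 0.787, -0.003, 0.002]
ft_force: [-3.5, -0.8, -2.1]
width: 0.0229
```

Call:
apply_moves:
  deltas:
    - {"translation": [0, 0, -0.0001], "turn": [0, 0, -0.05], "hand": 0.0}

```text
time: 44.2
ee_pos: [0.4498, 0.0856, 0.1114]
eef_rot: [0.637, 0.771, -0.003, 0.001]
ft_force: [3.1, 1.9, -9.4]
width: 0.022
```

```bash
python3 -c "
from h import *
st()"
```

```text
t44.20 [0.4498 0.0856 0.1114] jawyaw 0.190 tilt [-0.001 -0.006] w0.0220 F [ 3.1  1.9 -9.4] M [ 0.311 -0.783  0.395] q [ 0.49  0.1  -0.8   1.96  0.09  1.12 -0.16]
```

Call:
apply_moves:
  deltas:
    - {"translation": [-0.0002, 0, -0.0001], "turn": [0, 0, -0.05], "hand": 0.0}

```text
time: 44.3
ee_pos: [0.4497, 0.0856, 0.1114]
eef_rot: [0.656, 0.754, -0.003, 0.001]
ft_force: [3.3, -0.0, -9.2]
width: 0.0228
```

```bash
python3 -c "
from h import *
st()"
```

```text
t44.30 [0.4497 0.0856 0.1114] jawyaw 0.139 tilt [-0.001 -0.006] w0.0228 F [ 3.3 -0.  -9.2] M [ 0.168 -0.934  0.482] q [ 0.48  0.1  -0.8   1.96  0.09  1.12 -0.21]
```

Call:
apply_moves:
  deltas:
    - {"translation": [0, 0, 0], "turn": [0, 0, 0], "hand": 0.05}
    - {"translation": [0, 0, 0], "turn": [0, 0, 0], "hand": 0.05}
    - {"translation": [0, 0, 0.04], "turn": [0, 0, 0], "hand": 0.05}
    - {"translation": [0.005, -0.001, 0.015], "turn": [0, 0.003, -0.08], "hand": 0.05}
    - {"translation": [0.035, -0.006, 0], "turn": [0, 0, -0.1], "hand": 0.05}

```text
time: 44.8
ee_pos: [0.4893, 0.0792, 0.1713]
eef_rot: [0.721, 0.693, -0.003, 0.002]
ft_force: [0.5, 1.4, -0.4]
width: 0.0483
```

Call:
apply_moves:
  deltas:
    - {"translation": [0.04, -0.007, 0], "turn": [0, 0, -0.11], "hand": 0.05}
    - {"translation": [0.04, -0.007, 0], "turn": [0, 0, -0.11], "hand": 0.05}
    - {"translation": [0.04, -0.008, 0], "turn": [0, 0, -0.1], "hand": 0.05}
    - {"translation": [0.028, -0.005, 0], "turn": [0, 0, -0.07], "hand": 0.05}
    - {"translation": [0.005, -0.001, 0], "turn": [0, 0, 0], "hand": 0.05}

```text
time: 45.3
ee_pos: [0.653, 0.0464, 0.1743]
eef_rot: [0.847, 0.532, -0.002, 0.004]
ft_force: [-0.6, 0.8, -0.4]
width: 0.0499
```

```bash
python3 -c "
from h import *
st()"
```

```text
t45.30 [0.653  0.0464 0.1743] jawyaw -0.450 tilt [ 0.001 -0.009] w0.0499 F [-0.6  0.8 -0.4] M [-0.006  0.013  0.028] q [ 0.32  0.49 -0.66  1.38  0.31  1.37 -0.79]
```

Call:
apply_moves:
  deltas:
    - {"translation": [0, 0, -0.015], "turn": [0.005, 0.003, 0], "hand": 0.05}
    - {"translation": [0, 0, -0.03], "turn": [0, 0, 0], "hand": 0.05}
    - {"translation": [0, 0, -0.01], "turn": [0, 0, 0], "hand": 0.045}
    - {"translation": [0, 0, -0.005], "turn": [0, 0, 0], "hand": 0.035}

```text
time: 45.7
ee_pos: [0.6519, 0.0471, 0.1124]
eef_rot: [0.845, 0.534, -0.001, 0.001]
ft_force: [-0.3, 0.2, 0.6]
width: 0.0426
```

Call:
apply_moves:
  deltas:
    - {"translation": [0, 0, 0], "turn": [0, 0, 0], "hand": 0.0}
    - {"translation": [0, 0, 0], "turn": [0, 0, 0], "hand": 0.0}
    - {"translation": [0, 0, 0], "turn": [0, 0, 0], "hand": 0.0}

```text
time: 46.0
ee_pos: [0.6555, 0.0444, 0.1134]
eef_rot: [0.846, 0.534, 0.003, 0.004]
ft_force: [10.4, 1.2, -14.5]
width: 0.0224
```

Call:
apply_moves:
  deltas:
    - {"translation": [0, 0, -0.0001], "turn": [0, 0, -0.04], "hand": 0.0}

```text
time: 46.1
ee_pos: [0.6557, 0.0443, 0.1133]
eef_rot: [0.856, 0.517, 0.003, 0.004]
ft_force: [-2.3, 2.2, -7.7]
width: 0.0226
```

```bash
python3 -c "
from h import *
st()"
```

```text
t46.10 [0.6557 0.0443 0.1133] jawyaw -0.484 tilt [ 0.009 -0.004] w0.0226 F [-2.3  2.2 -7.7] M [0.706 0.754 0.539] q [ 0.32  0.53 -0.64  1.46  0.33  1.25 -0.84]
```

Call:
apply_moves:
  deltas:
    - {"translation": [0, 0, -0.0001], "turn": [0, 0, -0.03], "hand": 0.0}

```text
time: 46.2
ee_pos: [0.6557, 0.0443, 0.1132]
eef_rot: [0.864, 0.504, 0.003, 0.004]
ft_force: [2.1, -0.4, -8.4]
width: 0.0226
```

```bash
python3 -c "
from h import *
st()"
```

```text
t46.20 [0.6557 0.0443 0.1132] jawyaw -0.515 tilt [ 0.009 -0.005] w0.0226 F [ 2.1 -0.4 -8.4] M [ 0.095 -0.395  0.46 ] q [ 0.32  0.53 -0.63  1.46  0.33  1.25 -0.87]
```

Call:
apply_moves:
  deltas:
    - {"translation": [0, 0, 0], "turn": [0, 0, 0], "hand": 0.05}
    - {"translation": [0, 0, 0], "turn": [0, 0, 0], "hand": 0.05}
    - {"translation": [0, 0, 0.04], "turn": [0.004, 0.008, 0], "hand": 0.05}
    - {"translation": [-0.002, 0.003, 0.013], "turn": [0, 0, 0.1], "hand": 0.05}
    - {"translation": [-0.015, 0.023, 0], "turn": [0, 0, 0.1], "hand": 0.05}

```text
time: 46.7
ee_pos: [0.6402, 0.0671, 0.1714]
eef_rot: [0.809, 0.588, 0.001, 0.003]
ft_force: [-0.3, -0.5, 0.1]
width: 0.0481
```

Call:
apply_moves:
  deltas:
    - {"translation": [-0.016, 0.025, 0], "turn": [0, 0, 0.11], "hand": 0.05}
    - {"translation": [-0.016, 0.025, 0], "turn": [0, 0, 0.11], "hand": 0.05}
    - {"translation": [-0.016, 0.025, 0], "turn": [0, 0, 0.11], "hand": 0.05}
    - {"translation": [-0.013, 0.019, 0], "turn": [0, 0, 0.11], "hand": 0.05}
    - {"translation": [-0.001, 0.001, 0], "turn": [0, 0, 0.03], "hand": 0.05}

```text
time: 47.2
ee_pos: [0.5755, 0.1702, 0.1785]
eef_rot: [0.639, 0.769, 0.006, 0.005]
ft_force: [-0.3, -0.3, 1.1]
width: 0.0501
```

Call:
apply_moves:
  deltas:
    - {"translation": [-0.003, 0, -0.015], "turn": [-0.005, 0.01, 0], "hand": 0.05}
    - {"translation": [-0.001, 0, -0.03], "turn": [0, 0, 0], "hand": 0.05}
    - {"translation": [0, 0, -0.014], "turn": [0, 0, 0], "hand": 0.045}
    - {"translation": [0, 0, -0.004], "turn": [0, 0, 0], "hand": 0.035}

```text
time: 47.6
ee_pos: [0.5719, 0.1706, 0.1149]
eef_rot: [0.639, 0.769, 0.001, 0.004]
ft_force: [0.2, -0.9, 1.5]
width: 0.0426
```

Call:
apply_moves:
  deltas:
    - {"translation": [0, 0, 0], "turn": [0, 0, 0], "hand": 0.0}
    - {"translation": [0, 0, 0], "turn": [0, 0, 0], "hand": 0.0}
    - {"translation": [0, 0, 0], "turn": [0, 0, 0], "hand": 0.0}

```text
time: 47.9
ee_pos: [0.5736, 0.1703, 0.1153]
eef_rot: [0.64, 0.768, 0.002, 0.004]
ft_force: [6.0, 3.6, -9.4]
width: 0.0226
```

Call:
apply_moves:
  deltas:
    - {"translation": [0, 0, -0.0001], "turn": [0, 0, -0.04], "hand": 0.0}

```text
time: 48.0
ee_pos: [0.5738, 0.1703, 0.1152]
eef_rot: [0.655, 0.755, 0.003, 0.004]
ft_force: [-1.0, 0.9, -6.9]
width: 0.0228
```

```bash
python3 -c "
from h import *
st()"
```

```text
t48.00 [0.5738 0.1703 0.1152] jawyaw 0.142 tilt [ 0.01  -0.002] w0.0228 F [-1.   0.9 -6.9] M [0.097 0.489 0.485] q [ 0.27  0.45 -0.81  1.62  0.35  1.22 -0.47]
```

Call:
apply_moves:
  deltas:
    - {"translation": [0, 0, -0.0001], "turn": [0, 0, -0.02], "hand": 0.0}

```text
time: 48.1
ee_pos: [0.5738, 0.1704, 0.1152]
eef_rot: [0.663, 0.748, 0.003, 0.004]
ft_force: [0.4, 0.3, -5.3]
width: 0.0225
```

```bash
python3 -c "
from h import *
st()"
```

```text
t48.10 [0.5738 0.1704 0.1152] jawyaw 0.121 tilt [ 0.01  -0.002] w0.0225 F [ 0.4  0.3 -5.3] M [ 0.028 -0.066  0.447] q [ 0.27  0.45 -0.81  1.62  0.35  1.22 -0.49]
```

Call:
apply_moves:
  deltas:
    - {"translation": [0, 0, 0], "turn": [0, 0, 0], "hand": 0.05}
    - {"translation": [0, 0, 0], "turn": [0, 0, 0], "hand": 0.05}
    - {"translation": [0, 0, 0.04], "turn": [0, 0, 0], "hand": 0.05}
    - {"translation": [-0.001, -0.005, 0.013], "turn": [0, 0, -0.06], "hand": 0.05}
    - {"translation": [-0.007, -0.035, 0], "turn": [0, 0, -0.06], "hand": 0.05}

```text
time: 48.6
ee_pos: [0.566, 0.1349, 0.1725]
eef_rot: [0.705, 0.709, 0.005, 0.004]
ft_force: [0.5, -0.6, -0.0]
width: 0.0482
```

Call:
apply_moves:
  deltas:
    - {"translation": [-0.009, -0.041, 0], "turn": [0, 0, -0.06], "hand": 0.05}
    - {"translation": [-0.008, -0.041, 0], "turn": [0, 0, -0.06], "hand": 0.05}
    - {"translation": [-0.008, -0.04, 0], "turn": [0, 0, -0.06], "hand": 0.05}
    - {"translation": [-0.007, -0.033, 0], "turn": [0, 0, -0.03], "hand": 0.05}
    - {"translation": [-0.002, -0.008, 0], "turn": [0, 0, 0], "hand": 0.05}

```text
time: 49.1
ee_pos: [0.5316, -0.0362, 0.1771]
eef_rot: [0.779, 0.627, 0.006, 0.008]
ft_force: [-0.4, -0.6, -0.8]
width: 0.0506
```

Call:
apply_moves:
  deltas:
    - {"translation": [0, -0.002, -0.015], "turn": [0.006, 0.011, 0], "hand": 0.05}
    - {"translation": [0, 0, -0.03], "turn": [0, 0, 0], "hand": 0.05}
    - {"translation": [0, 0, -0.014], "turn": [0, 0, 0], "hand": 0.045}
    - {"translation": [0, 0, -0.004], "turn": [0, 0, 0], "hand": 0.035}

```text
time: 49.5
ee_pos: [0.5331, -0.037, 0.1127]
eef_rot: [0.778, 0.628, 0.005, 0.002]
ft_force: [-0.6, 0.1, 0.5]
width: 0.0425
```

Call:
apply_moves:
  deltas:
    - {"translation": [0, 0, 0], "turn": [0, 0, 0], "hand": 0.0}
    - {"translation": [0, 0, 0], "turn": [0, 0, 0], "hand": 0.0}
    - {"translation": [0, 0, 0], "turn": [0, 0, 0], "hand": 0.0}

```text
time: 49.8
ee_pos: [0.5317, -0.0345, 0.1126]
eef_rot: [0.777, 0.63, 0.004, 0.001]
ft_force: [-5.8, -1.4, -3.4]
width: 0.0225
```

Call:
apply_moves:
  deltas:
    - {"translation": [0, 0, -0.0001], "turn": [0, 0, -0.04], "hand": 0.0}

```text
time: 49.9
ee_pos: [0.5317, -0.0345, 0.1127]
eef_rot: [0.789, 0.614, 0.004, 0.001]
ft_force: [6.2, -2.0, -10.5]
width: 0.023
```

```bash
python3 -c "
from h import *
st()"
```

```text
t49.90 [ 0.5317 -0.0345  0.1127] jawyaw -0.248 tilt [0.007 0.003] w0.0230 F [  6.2  -2.  -10.5] M [-0.545 -1.458  0.412] q [ 0.6   0.27 -0.71  1.79  0.19  1.14 -0.41]
```

Call:
apply_moves:
  deltas:
    - {"translation": [0, 0, -0.0001], "turn": [0, 0, -0.03], "hand": 0.0}

```text
time: 50.0
ee_pos: [0.5318, -0.0346, 0.1126]
eef_rot: [0.799, 0.602, 0.004, 0.001]
ft_force: [3.0, -0.8, -8.0]
width: 0.0227
```

```bash
python3 -c "
from h import *
st()"
```

```text
t50.00 [ 0.5318 -0.0346  0.1126] jawyaw -0.279 tilt [0.007 0.003] w0.0227 F [ 3.  -0.8 -8. ] M [-0.28  -0.764  0.376] q [ 0.6   0.27 -0.7   1.79  0.19  1.14 -0.44]
```

Call:
apply_moves:
  deltas:
    - {"translation": [0, 0, 0], "turn": [0, 0, 0], "hand": 0.05}
    - {"translation": [0, 0, 0], "turn": [0, 0, 0], "hand": 0.05}
    - {"translation": [0, 0, 0.04], "turn": [0, 0, 0], "hand": 0.05}
    - {"translation": [-0.002, 0.003, 0.015], "turn": [0, 0, 0.08], "hand": 0.05}
    - {"translation": [-0.02, 0.028, 0], "turn": [0, 0, 0.08], "hand": 0.05}

```text
time: 50.5
ee_pos: [0.5118, -0.0054, 0.1716]
eef_rot: [0.748, 0.664, 0.005, 0.001]
ft_force: [0.8, 1.0, 0.1]
width: 0.0483
```

Call:
apply_moves:
  deltas:
    - {"translation": [-0.022, 0.032, 0], "turn": [0, 0, 0.08], "hand": 0.05}
    - {"translation": [-0.022, 0.032, 0], "turn": [0, 0, 0.08], "hand": 0.05}
    - {"translation": [-0.012, 0.019, 0], "turn": [0, 0, 0.06], "hand": 0.05}
    - {"translation": [-0.003, 0.004, 0], "turn": [0, 0, 0], "hand": 0.05}

```text
time: 50.9
ee_pos: [0.451, 0.0881, 0.1752]
eef_rot: [0.664, 0.747, 0.007, 0.003]
ft_force: [1.0, -0.6, 0.0]
width: 0.05
```

Call:
apply_moves:
  deltas:
    - {"translation": [-0.002, 0, -0.015], "turn": [0.004, 0.007, -0.01], "hand": 0.05}
    - {"translation": [0, 0, -0.03], "turn": [0, 0, 0], "hand": 0.05}
    - {"translation": [0, 0, -0.013], "turn": [0, 0, 0], "hand": 0.045}
    - {"translation": [0, 0, -0.005], "turn": [0, 0, 0], "hand": 0.035}

```text
time: 51.3
ee_pos: [0.4511, 0.0859, 0.1103]
eef_rot: [0.671, 0.741, 0.007, 0.001]
ft_force: [0.7, 0.3, 0.5]
width: 0.0431
```

Call:
apply_moves:
  deltas:
    - {"translation": [0, 0, 0], "turn": [0, 0, 0], "hand": 0.0}
    - {"translation": [0, 0, 0], "turn": [0, 0, 0], "hand": 0.0}
    - {"translation": [0, 0, 0], "turn": [0, 0, 0], "hand": 0.0}

```text
time: 51.6
ee_pos: [0.4501, 0.0848, 0.1099]
eef_rot: [0.672, 0.74, 0.005, -0.001]
ft_force: [-6.1, 0.3, -1.9]
width: 0.0228
```

Call:
apply_moves:
  deltas:
    - {"translation": [0, 0, -0.0001], "turn": [0, 0, -0.04], "hand": 0.0}

```text
time: 51.7
ee_pos: [0.4499, 0.0848, 0.1099]
eef_rot: [0.687, 0.727, 0.005, -0.001]
ft_force: [3.8, 2.0, -8.7]
width: 0.0228
```

```bash
python3 -c "
from h import *
st()"
```

```text
t51.70 [0.4499 0.0848 0.1099] jawyaw 0.057 tilt [0.005 0.01 ] w0.0228 F [ 3.8  2.  -8.7] M [ 0.198 -0.86   0.539] q [ 0.55  0.1  -0.86  1.97  0.08  1.1  -0.28]
```

Call:
apply_moves:
  deltas:
    - {"translation": [0, 0, 0], "turn": [0, 0, 0], "hand": 0.05}
    - {"translation": [0, 0, 0], "turn": [0, 0, 0], "hand": 0.05}
    - {"translation": [0, 0, 0.04], "turn": [-0.008, 0.005, 0], "hand": 0.05}
    - {"translation": [0.002, -0.003, 0.015], "turn": [0, 0, -0.07], "hand": 0.05}
    - {"translation": [0.02, -0.029, 0], "turn": [0, 0, -0.07], "hand": 0.05}

```text
time: 52.2
ee_pos: [0.4723, 0.0558, 0.1696]
eef_rot: [0.734, 0.679, 0.002, 0.001]
ft_force: [0.7, -0.1, -0.1]
width: 0.0485
```

Call:
apply_moves:
  deltas:
    - {"translation": [0.022, -0.032, 0], "turn": [0, 0, -0.07], "hand": 0.05}
    - {"translation": [0.022, -0.031, 0], "turn": [0, 0, -0.07], "hand": 0.05}
    - {"translation": [0.012, -0.018, 0], "turn": [0, 0, -0.05], "hand": 0.05}
    - {"translation": [0.003, -0.004, 0], "turn": [0, 0, 0], "hand": 0.05}

```text
time: 52.6
ee_pos: [0.5366, -0.0367, 0.1731]
eef_rot: [0.799, 0.602, 0.003, 0.004]
ft_force: [-0.5, 0.8, -0.6]
width: 0.0498
```

Call:
apply_moves:
  deltas:
    - {"translation": [0, -0.001, -0.015], "turn": [0, 0.006, 0], "hand": 0.05}
    - {"translation": [0, 0, -0.03], "turn": [0, 0, 0], "hand": 0.05}
    - {"translation": [0, 0, -0.014], "turn": [0, 0, 0], "hand": 0.045}
    - {"translation": [0, 0, -0.004], "turn": [0, 0, 0], "hand": 0.035}

```text
time: 53.0
ee_pos: [0.5359, -0.0351, 0.1077]
eef_rot: [0.796, 0.605, 0.002, 0.002]
ft_force: [-0.7, 0.2, 0.8]
width: 0.0426
```

Call:
apply_moves:
  deltas:
    - {"translation": [0, 0, 0], "turn": [0, 0, 0], "hand": 0.0}
    - {"translation": [0, 0, 0], "turn": [0, 0, 0], "hand": 0.0}
    - {"translation": [0, 0, 0], "turn": [0, 0, 0], "hand": 0.0}
    - {"translation": [0, 0, 0], "turn": [0, 0, 0], "hand": 0.0}

```text
time: 53.4
ee_pos: [0.5319, -0.0329, 0.1078]
eef_rot: [0.795, 0.607, -0.002, 0.0]
ft_force: [9.3, -2.2, -13.3]
width: 0.0227
```

Call:
apply_moves:
  deltas:
    - {"translation": [0, 0, -0.0001], "turn": [0, 0, -0.04], "hand": 0.0}

```text
time: 53.5
ee_pos: [0.5322, -0.0329, 0.1077]
eef_rot: [0.807, 0.591, -0.001, 0.001]
ft_force: [4.0, -0.7, -10.4]
width: 0.0226
```

```bash
python3 -c "
from h import *
st()"
```

```text
t53.50 [ 0.5322 -0.0329  0.1077] jawyaw -0.307 tilt [-0.002 -0.002] w0.0226 F [  4.   -0.7 -10.4] M [-0.236 -1.077  0.447] q [ 0.6   0.28 -0.72  1.79  0.21  1.15 -0.49]
```

Call:
apply_moves:
  deltas:
    - {"translation": [0, 0, -0.0001], "turn": [0, 0, -0.03], "hand": 0.0}

```text
time: 53.6
ee_pos: [0.5324, -0.033, 0.1076]
eef_rot: [0.816, 0.578, -0.001, 0.001]
ft_force: [2.1, -0.5, -8.7]
width: 0.0231
```

```bash
python3 -c "
from h import *
st()"
```

```text
t53.60 [ 0.5324 -0.033   0.1076] jawyaw -0.338 tilt [-0.001 -0.003] w0.0231 F [ 2.1 -0.5 -8.7] M [-0.16  -0.581  0.518] q [ 0.6   0.28 -0.71  1.79  0.2   1.15 -0.52]
```

Call:
apply_moves:
  deltas:
    - {"translation": [0, 0, 0], "turn": [0, 0, 0], "hand": 0.05}
    - {"translation": [0, 0, 0], "turn": [0, 0, 0], "hand": 0.05}
    - {"translation": [0, 0, 0.04], "turn": [0, 0, 0], "hand": 0.05}
    - {"translation": [0, 0, 0.05], "turn": [0, 0, 0], "hand": 0.05}
    - {"translation": [0, 0, 0.04], "turn": [0, 0, 0], "hand": 0.05}

```text
time: 54.1
ee_pos: [0.5297, -0.0322, 0.2394]
eef_rot: [0.815, 0.579, -0.003, -0.002]
ft_force: [1.1, -0.4, -0.0]
width: 0.0482
```

Call:
apply_moves:
  deltas:
    - {"translation": [0, 0, 0], "turn": [0, 0, 0], "hand": 0.05}
    - {"translation": [0, 0, 0], "turn": [0, 0, 0], "hand": 0.05}

```text
time: 54.3
ee_pos: [0.5328, -0.0316, 0.2465]
eef_rot: [0.815, 0.579, 0.001, 0.002]
ft_force: [0.4, 0.7, -0.5]
width: 0.0497
```

```bash
python3 -c "
from h import *
st()"
```

```text
t54.30 [ 0.5328 -0.0316  0.2465] jawyaw -0.335 tilt [ 0.004 -0.002] w0.0497 F [ 0.4  0.7 -0.5] M [-0.037 -0.123 -0.027] q [ 0.63  0.17 -0.73  1.6   0.12  1.41 -0.45]
```

Last readings while turning were about 0.52 (right), 0.46 (left, before its opposite was tightened), 0.54 (near) and 0.50 (far). The arm is clear of everything, so I am handing in.

```bash
python3 -c "
from bench import order
print(order.close_job())"
```

```text
the job is handed in; nothing more can be done
None
```

I tightened all four knobs in star order and handed the job in at about 54 s. The arm was clear above the ring, with near-zero force on the tool.

- **First round:** each knob got about 0.72 rad (roughly 2.3 mm down), in the order far, near, left, right.
- **Later rounds:** I tightened by feel in opposite pairs, a little at a time. The total turn per knob ended at about 1.7 to 1.9 rad.

The last torque felt while turning each knob, with the force it would mean by the nominal figures (good only to about 30 %):

| Knob | Last torque (N m) | Nominal force (N) |
|---|---|---|
| far | 0.46–0.54 | 49–59 |
| near | 0.54 | 59 |
| left | 0.45–0.49 | 48–53 |
| right | 0.45–0.52 | 48–56 |

**What was checked, and what was not:**
- **Knob forces:** these are inferred from torque only. Single readings scatter by about 0.03 to 0.05 N m. The left and far readings were taken before the last turns of other knobs, so those two may have shifted a little since.
- **Slip:** a picture at 32 s showed the far and right knobs had turned as far as the tool had, so there was no slip up to then. I did not repeat that check after the final turns.
- **Ring level:** I did not measure it directly.
- **Disagreement with the notes:** the fingertips were about 30 mm higher than the stated tool geometry implied. The first grip closed on the stud above the knob, so I found the right height by going down until the fingers closed on the hub.

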